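# Hold the gearbox cover ready for its screws

### The arm

A 7-joint arm with a two-finger parallel gripper is mounted at the origin on the work surface. World frame = base frame: x ahead of the robot, y to its left, z up, the work surface at z = 0. Lengths are in m, angles in rad, forces in N, time in s.
With the tool pointing down it reaches from about 0.4 to 0.925 m from the base axis. Payload 4.1 kg.
Tool frame: the origin (TCP) lies midway between the tips of the shut fingers; the grasp point (between the pads) lies 19 mm behind it; z points along the fingers, x is the direction in which the jaws open and shut, and the axes are right-handed (so a half turn about z gives the same grasp; the last joint's range is limited). The gripper opens to 85 mm and grips with 20 to 120 N. Pads are 22 mm wide; open, the fingers measure 114 mm over their backs; the gripper's body (76 mm by 85 mm) begins 54 mm behind the grasp point. The pads swing forward as they close: fully open they stand 13 mm farther back than shut.
Start: joints at [1.146, 0.398, 0.045, 1.537, -0.019, 1.207, -0.051], TCP at [0.208, -0.616, 0.231] pointing down, gripper open.
Joint ranges: [-2.82, 2.82], [-0.49, 2.23], [-1.37, 1.46], [0, 2.46], [-1.36, 4.5], [0.23, 2], [-2.94, 2.94]. Speed limits (rad/s): [2.57, 2.57, 3.14, 3.14, 3.14, 3.14, 3.14].

### API

Orientations are given as a 3x3 rotation matrix whose columns are the frame's x, y, z axes.
In Python, from cell import get_obs, eyes, close_job gives the robot as it stands.
- The arm moves only by the tool servo_tool, never from a script. Its argument "targets" is a list of rows, each a list of 7 numbers: the finger opening in m, from 0 to 0.0854, then the shift along the tool's x, y, z in m, then the turn, a rotation vector about the tool's x, y, z in degrees. In form: [[hand, x, y, z, ax, ay, az], ...]. A call has 1 to 20 rows; each row shifts and turns the pose as measured when the row begins, along the tool's axes as they then stand; what a row does not reach is not made up. A row lasts 1/12 s, in which the tool goes at most 41.7 mm and 7.16 degrees, less where a joint would pass 70% of its speed; a pose out of reach is approached as far as the arm can. A call is refused whole if a number of a shift passes 0.0417 or a number of a turn 7.16, either way. A call with a gripper value outside its range is refused whole. The fingers move at their own pace and stop on an object; the grip force is fixed at half the most. Time passes only in rows, so rows that do not move let the fingers close. It gives the time, the measured TCP pose, the force and the opening at its end, in the units of the state.
- get_obs(): the state, without advancing time (a new reading comes with each control period).
- eyes.camera(name): name is "scene" or "side" or "wrist"; returns the picture (384x512x3 uint8, red, green, blue); there is no depth.
- eyes.get_calibration(name): a dict with "mtx" (3x3 intrinsics, pixels), "world_from_camera" (4x4, takes a point from camera to world coordinates); the wrist camera has in their place "hand_eye" (4x4, takes a point from camera to tool coordinates, whose origin is the TCP and whose axes are the tool frame's). Camera axes: x right, y up, looking along -z (the intrinsics and any distortion apply to the point x, -y, -z); pixel columns grow to the right and rows downward; lengths in m; the calibration is good to about 2 mm. A picture is of the moment at which its call begins: read the wrist's pose just before it. get_calibration takes no time and is no camera call.
- close_job(): hands the job in, once; it reports no verdict.
Trained networks look in the newest picture that a camera, given by its name, has taken for a name from the list of things; names that differ only in an ending like _2 or _b are one class to them, and where a whole thing is asked for, a point or a joint stands for the part that bears it (a point fixed in the world has none). Each returns a list of dicts, best first, with "confidence" (0 to 1); they miss things now and then, are a little off and sometimes report something else, mostly with a low value. They report only what shows in the picture. A call takes as long as a camera call. They do not tell look-alikes from the thing itself.
- eyes.trace(name, camera): "pixels" (384x512 bool, what is visible of it) and "uv" ([column, row] in pixels, amid what is visible of it).
The state is a dict: "time": time; "qpos": joint angles; "dq": joint speeds; "effort": joint torques, N m; "eef_pos": TCP position; "eef_rot": TCP orientation; "force": force on the tool from outside, world axes, zero at the start; "ft_torque": the same for the moment, N m; "width": opening from 0.0 (shut) to 1.0 (fully open).
Only numpy, scipy, OpenCV 4.12 (cv2) and the standard library are available. Lean on these libraries where they do the work, as an engineer would, in place of code of your own. Each camera call takes 0.05 s, during which the arm holds its last target.

### The job

First swing the bench lamp off the gearbox until its head stands straight over the round screw tray, and let go of it there. Then pick up the T-shaped cover plate by its rib and finish holding it level in the gripper about 15 mm above the gearbox's T-shaped pad, its three holes lined up over the three threaded holes, so that the mechanic can start the screws. The program ends while holding the plate there: never let it touch the gearbox, and leave the other things on the bench where they are.

Things in the scene. Friction and masses are not known exactly. Their poses are not given: they have to be found in the camera images.
- gearbox: Fixed aluminium gearbox, 170 x 170 mm. On top a raised T-shaped pad, 10 mm thick, face 90 mm above the bench: wide bar x = -55 to 15, y = -55 to 55 mm, tongue x = 15 to 75, y = -30 to 30 mm, with an opening (36 x 50 mm, gear inside) and three threaded holes of 12 mm diameter. Origin on the bench under the pad, z up; the tongue (+x) points away from the robot within 20 degrees.
- thread0 (a point): Centre of the mouth of a threaded hole in the gearbox pad, 90 mm above the bench, at (-40, 40, 90) mm in the gearbox frame (wide bar, its +y end). Axes as the gearbox.
- thread1 (a point): Centre of the mouth of a threaded hole in the gearbox pad, 90 mm above the bench, at (-40, -40, 90) mm in the gearbox frame (wide bar, its -y end). Axes as the gearbox.
- thread2 (a point): Centre of the mouth of a threaded hole in the gearbox pad, 90 mm above the bench, at (58, 0, 90) mm in the gearbox frame (tongue). Axes as the gearbox.
- cover: Loose steel T-shaped plate, 8 mm thick, 0.28 to 0.46 kg, flat on the bench at the gearbox's -y side: wide bar x = -55 to 15, y = -55 to 55, tongue x = 15 to 75, y = -30 to 30 mm; 14 mm holes. Grip rib on top, centred at the origin: 50 (x) by 18 mm (y), 8 to 48 mm above the underside. Origin on the underside, near the centre of mass; z up; tongue (+x) within 52 degrees of world +x.
- cover_grip (a point): Good point to grip the rib of the cover, 34 mm above the underside, on the cover's z axis; close the fingers across the rib (along the cover's y).
- hole0 (a point): Centre of a cover hole at the plate's underside, at (-40, 40, 0) mm in the cover frame (wide bar, +y end); it belongs over thread0. Axes as the cover.
- hole1 (a point): Centre of a cover hole at the plate's underside, at (-40, -40, 0) mm in the cover frame (wide bar, -y end); it belongs over thread1. Axes as the cover.
- hole2 (a point): Centre of a cover hole at the plate's underside, at (58, 0, 0) mm in the cover frame (tongue); it belongs over thread2. Axes as the cover.
- lamp_arm (a joint): Swing angle of the lamp's level arm about its upright post, rad; grows clockwise seen from above, that is, from over the gearbox towards the tray. Starts 0 to 0.3, limits -0.2 and 2.2; the tray lies at about 1.45 to 1.75. The hinge is stiff by friction (0.5 N m, about 2.3 N at the head); the arm stays where it is left.
- lamp_pivot (a point): Point on the lamp's upright hinge axis, 265 mm above the bench. The post is 22 mm thick on a foot of 110 mm diameter, both fixed; the arm (16 mm wide, 14 mm high, its top at 235 mm) reaches 220 mm from this axis to the head's axis.
- lamp_grip (a point): Middle of the upright black grip stub on top of the lamp head: a cylinder 18 mm in diameter, 235 to 290 mm above the bench, on the head's axis; this point is 268 mm up. Turns with the arm.
- lamp_head (a point): Centre of the lamp head's lower face, 172 mm above the bench, straight under the grip stub; the head is a grey bell, 80 mm in diameter. Turns with the arm.
- tray_mid (a point): Middle of the fixed round steel screw tray, at bench level: 120 mm across the rim, 22 mm high, a few screws in it. It lies 215 to 230 mm from the lamp's hinge axis, so the head can stand over it.
- wrench: Bystander: open-ended wrench lying on the bench, origin below its middle.
- can: Bystander: blue can, 60 mm across, 170 mm tall, beyond the gearbox; origin below its centre.
- socket: Bystander: wrench socket, 28 mm across, 40 mm tall, standing between the gearbox and the cover plate; origin below its centre.
- driver: Bystander: screwdriver lying on the bench.
- carton: Bystander: cardboard carton, 70 x 90 x 60 mm; origin below its centre.
- bearing: Bystander: bearing ring, 62 mm across, 16 mm high, lying flat beyond the cover plate; origin below its centre.
- hammer: Bystander: hammer lying on the bench.
Not all that is in view belongs to the job. What is shaped like the cover but red is not meant. Leave any purple look-alike of the part that bears tray_mid alone.

How it is judged:
By the outcome, as a careful person would: the job done as asked, in the order asked, and still so for the second after the job is handed in, while the arm keeps its last pose, push and grip.
It also fails if it takes over 64 s, if anything falls off the work surface, if the arm or the gripper's body presses on something with over 40 N, if the wrist force passes 120 N, or if a joint passes its speed limit or range.

## Working session

There is one attempt and no reset: what is moved stays moved. The work goes in short steps, Python scripts to look and compute and a tool call to move; the robot and the scene stay as the last step left them, time stands still between calls to the robot, and variables do not carry over. Pictures are saved under pics/ and viewed, and the job is handed in when it is done.

Besides the shell and the picture viewer there is one more tool, called after "Emit:" as name(argument=value, ...) on one line, values as JSON. servo_tool: Moves the arm, as the interface text tells. Its arguments: {"type":"object","properties":{"targets":{"type":"array","items":{"type":"array","items":{"type":"number"}}}},"required":["targets"]}

```bash
ls; mkdir -p pics; python3 - <<'E'
from cell import get_obs, eyes
import cv2
o=get_obs(); print({k:(v.tolist() if hasattr(v,'tolist') else v) for k,v in o.items()})
for n in ["scene","side","wrist"]:
    im=eyes.camera(n); cv2.imwrite(f"pics/{n}0.png",im[:,:,::-1]); print(n,eyes.get_calibration(n))
E
```

```text
pics
{'time': 0.0, 'qpos': [1.1460322393038578, 0.3992046775040049, 0.04499730752674594, 1.5379099764986148, -0.01871002177002561, 1.2069120346500688, -0.05068920114146952], 'dq': [-0.0007499110524879385, 0.00011911279814389057, -0.0015385209342446383, -0.0004082684359133447, -0.0004855736536631375, -0.001490566931117096, -0.0009165285076668807], 'effort': [8.582129567002994e-05, -47.51255750656128, 1.3648982718586922, -25.42210042476654, 0.011632668902166188, 0.009328160667791963, 9.306770607508952e-06], 'eef_pos': [0.207854676739069, -0.6151788034527654, 0.23024120818083507], 'eef_rot': [[0.320176481966648, -0.9473576165866266, -0.0007527886599319039], [-0.9473557841402183, -0.32017734612650545, 0.0018668913895425793], [-0.0020096396525543774, 0.00011542397390408957, -0.9999979740108342]], 'force': [0.3065496416690331, 0.20501884469623655, -0.24152862300040914], 'ft_torque': [0.019204191166713836, 0.04540775307733559, -0.005890221734318911], 'width': 0.9975066550365109}
scene {'mtx': array([[370.75223594,   0.        , 256.59283871],
       [  0.        , 370.75223594, 194.18449786
[... 580 characters left out ...]
[-0.70806677, -0.41907639,  0.56834535,  1.13596879],
       [-0.00285694,  0.80654941,  0.59115978,  1.2654285 ],
       [ 0.        ,  0.        ,  0.        ,  1.        ]])}
wrist {'mtx': array([[269.48650245,   0.        , 256.75463266],
       [  0.        , 269.48650245, 191.69960251],
       [  0.        ,   0.        ,   1.        ]]), 'hand_eye': array([[ 9.99999853e-01,  5.34283572e-04,  9.19701803e-05,
        -3.79406568e-04],
       [ 5.35290297e-04, -9.46166888e-01, -3.23678751e-01,
        -8.41408295e-02],
       [-8.59171004e-05,  3.23678753e-01, -9.46167035e-01,
        -1.42207563e-01],
       [ 0.00000000e+00,  0.00000000e+00,  0.00000000e+00,
         1.00000000e+00]])}
```

View pics/scene0.png

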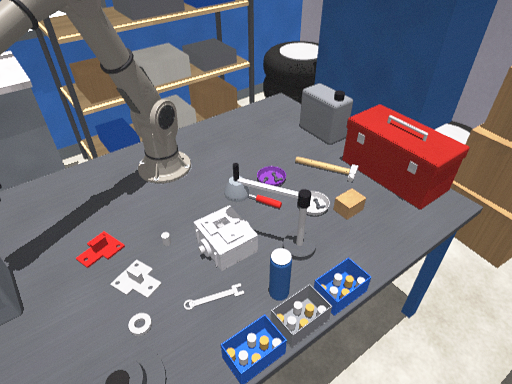

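View pics/side0.png

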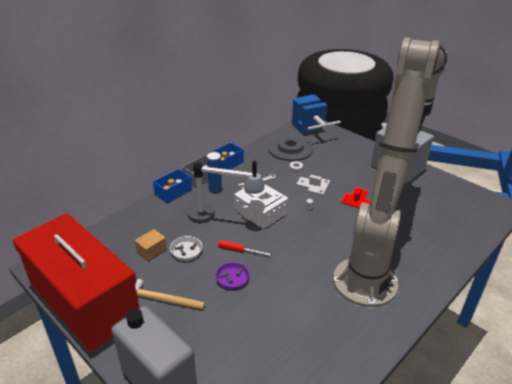

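View pics/wrist0.png

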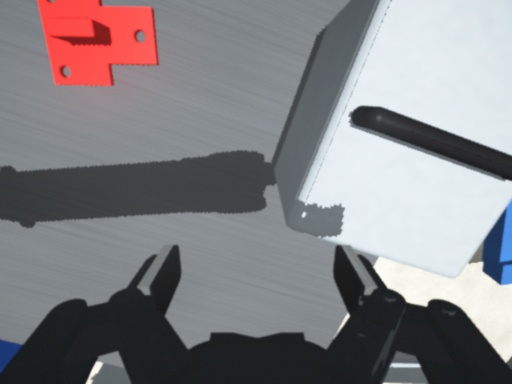

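The scene shows the lamp head at about (236,187) over the gearbox at (225,235), with the hinge post at (302,200). The white tray is at (315,203) and the purple decoy at (271,177). The grey cover is at (136,278) and the red look-alike at (100,248). Next I'll run the networks.

```bash
cat > h.py <<'E'
import numpy as np, cv2
from cell import get_obs, eyes
def cal(n,obs=None):
    c=eyes.get_calibration(n); K=np.array(c["mtx"])
    if n=="wrist":
        o=obs or get_obs(); T=np.eye(4); T[:3,:3]=o["eef_rot"]; T[:3,3]=o["eef_pos"]; T=T@np.array(c["hand_eye"])
    else: T=np.array(c["world_from_camera"])
    return K,T
def proj(KT,P):
    K,T=KT; P=np.atleast_2d(P); p=(P-T[:3,3])@T[:3,:3]; p=p*[1,-1,-1]; q=p@K.T; return q[:,:2]/q[:,2:]
def ray(KT,uv):
    K,T=KT; uv=np.atleast_2d(uv); d=np.c_[uv,np.ones(len(uv))]@np.linalg.inv(K).T*[1,-1,-1]; d=d@T[:3,:3].T
    return T[:3,3],d/np.linalg.norm(d,axis=1)[:,None]
def onz(KT,uv,z):
    o,d=ray(KT,uv); return o+d*((z-o[2])/d[:,2])[:,None]
def tri(rays):
    A=np.zeros((3,3));b=np.zeros(3)
    for o,d in rays:
        d=np.ravel(d);M=np.eye(3)-np.outer(d,d);A+=M;b+=M@o
    return np.linalg.solve(A,b)
E
python3 - <<'E'
from h import *
import pickle
out={}
for cam in ["scene","side"]:
    im=eyes.camera(cam); out[cam,'im']=im
    vis=im[:,:,::-1].copy()
    for n in ["gearbox","cover","lamp_arm","lamp_grip","tray_mid","lamp_head","lamp_pivot","cover_grip","thread0","thread1","thread2","hole0","hole1","hole2","can","socket"]:
        r=eyes.trace(n,cam); out[cam,n]=r
        print(cam,n,[(round(x["confidence"],2),np.round(x["uv"],1).tolist(),int(x["pixels"].sum())) for x in r[:4]])
pickle.dump(out,open("tr0.pkl","wb"))
E
```

```text
scene gearbox [(0.75, [222.1, 239.5], 2770)]
scene cover [(0.97, [99.5, 252.5], 885), (0.92, [137.2, 277.9], 1126)]
scene lamp_arm [(0.69, [344.9, 204.0], 677), (0.61, [244.3, 192.4], 1151)]
scene lamp_grip [(0.97, [245.6, 190.7], 1034), (0.53, [225.0, 235.1], 2758), (0.34, [137.9, 281.5], 1026)]
scene tray_mid [(0.83, [316.6, 203.3], 411), (0.73, [271.8, 175.5], 457)]
scene lamp_head [(0.85, [248.1, 191.3], 1187), (0.37, [345.6, 205.0], 647)]
scene lamp_pivot [(0.63, [296.4, 198.2], 2225)]
scene cover_grip [(0.88, [97.8, 245.9], 853), (0.66, [211.1, 300.2], 425)]
scene thread0 [(0.67, [222.8, 237.7], 2719)]
scene thread1 [(0.67, [222.8, 237.7], 2719)]
scene thread2 [(0.67, [222.8, 237.7], 2719)]
scene hole0 [(0.93, [99.9, 248.3], 857), (0.58, [134.7, 281.2], 1058)]
scene hole1 [(0.93, [99.9, 248.3], 857), (0.58, [134.7, 281.2], 1058)]
scene hole2 [(0.93, [99.9, 248.3], 857), (0.58, [134.7, 281.2], 1058)]
scene can [(0.9, [281.1, 277.1], 1009)]
scene socket [(0.69, [164.2, 237.2], 95), (0.59, [248.0, 189.2], 1120), (0.49, [222.8, 237.6], 2753)]
side gearbox [(0.58, [263.8, 204.9], 15
[... 184 characters left out ...]
, [187.8, 251.2], 549), (0.59, [234.5, 275.8], 721), (0.33, [150.4, 243.3], 660)]
side lamp_head [(0.87, [245.6, 172.2], 743)]
side lamp_pivot [(0.95, [198.5, 185.4], 1400), (0.71, [166.9, 295.4], 664)]
side cover_grip [(0.73, [315.4, 184.0], 398), (0.57, [356.9, 195.6], 357)]
side thread0 [(0.6, [262.5, 207.7], 1527)]
side thread1 [(0.6, [262.5, 207.7], 1527)]
side thread2 [(0.6, [262.5, 207.7], 1527)]
side hole0 [(0.96, [315.6, 186.1], 416), (0.72, [356.7, 198.1], 289)]
side hole1 [(0.96, [315.6, 186.1], 416), (0.72, [356.7, 198.1], 289)]
side hole2 [(0.96, [315.6, 186.1], 416), (0.72, [356.7, 198.1], 289)]
side can [(0.95, [214.3, 174.0], 415), (0.21, [262.1, 207.3], 1459)]
side socket []
```

Now enlarged crops of both pictures, so I can pick points for the lamp.

```bash
python3 - <<'E'
import pickle,cv2,numpy as np
o=pickle.load(open("tr0.pkl","rb"))
def crop(cam,u0,v0,w,h,s,fn):
    im=o[cam,'im'][v0:v0+h,u0:u0+w,::-1]
    cv2.imwrite(fn,cv2.resize(im,None,fx=s,fy=s,interpolation=cv2.INTER_CUBIC))
crop('scene',190,150,160,120,5,"pics/s_lamp.png")
crop('side',150,140,160,120,5,"pics/d_lamp.png")
E
```

```text
(no output)
```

View pics/s_lamp.png

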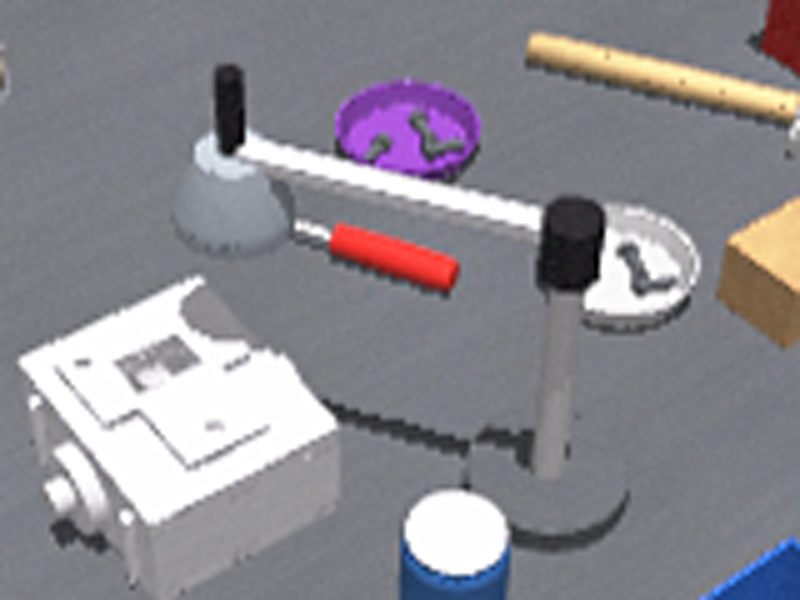

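View pics/d_lamp.png

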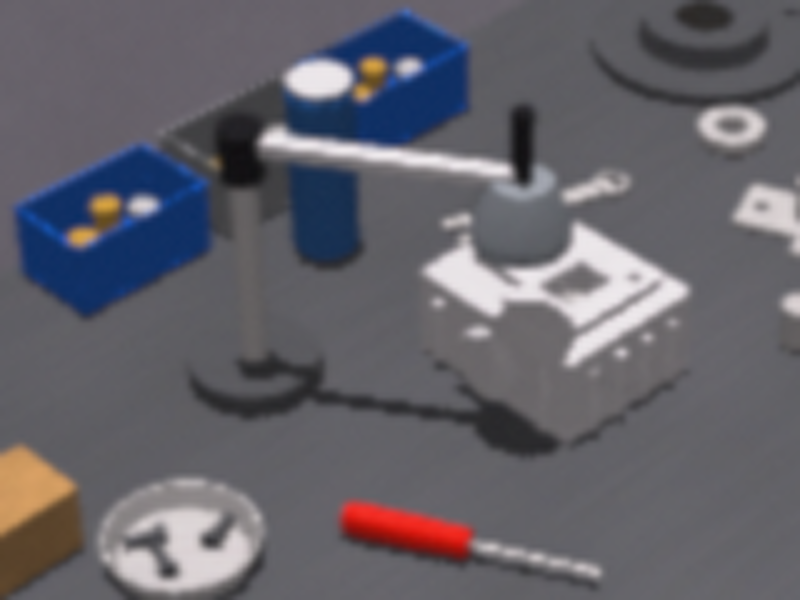

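```bash
python3 - <<'E'
from h import *
import pickle
o=pickle.load(open("tr0.pkl","rb"))
S,D=cal("scene"),cal("side")
def c(p,cam): 
    b=(190,150) if cam=='s' else (150,140); return np.array([b[0]+p[0]/5-.4,b[1]+p[1]/5-.4])
def T(ps,pd):
    a=c(ps,'s');b=c(pd,'d');P=tri([(S[0] is None or ray(S,a)[0],ray(S,a)[1]),(ray(D,b)[0],ray(D,b)[1])]); 
    print(P.round(4),(proj(S,P)-a).round(1),(proj(D,P)-b).round(1)); return P
g=T((231,111),(522,146)); T((230,68),(523,107)) ; p=T((572,243),(240,150))
print(np.linalg.norm((g-p)[:2]))
# tray by floor intersection of mask
for cam,KT in (("scene",S),("side",D)):
    for r in o[cam,"tray_mid"][:2]:
        v,u=np.nonzero(r["pixels"]); print(cam,r["uv"],onz(KT,[r["uv"]],.011).round(3), u.min(),u.max(),v.min(),v.max(), onz(KT,[[(u.min()+u.max())/2,(v.min()+v.max())/2]],.011).round(4))
    for n in ["cover","gearbox","can"]:
        for r in o[cam,n][:2]: print(cam,n,onz(KT,[r["uv"]],.03).round(3))
E
```

```text
[0.4981 0.0403 0.2582] [[-0.7 -0.1]] [[-0.6  0.1]]
[0.499  0.0398 0.2917] [[-0.9 -0.2]] [[-0.8  0.2]]
[0.6858 0.1556 0.2214] [[-0.5  0. ]] [[-0.4 -0. ]]
0.22031411431996187
scene [316.6, 203.3] [[0.572 0.347 0.011]] 307 329 192 216 [[0.5776 0.3486 0.011 ]]
scene [271.8, 175.5] [[0.339 0.317 0.011]] 257 285 167 186 [[0.342  0.3106 0.011 ]]
scene cover [[ 0.337 -0.388  0.03 ]]
scene cover [[ 0.503 -0.331  0.03 ]]
scene gearbox [[ 0.526 -0.043  0.03 ]]
scene can [[0.761 0.018 0.03 ]]
side [187.8, 251.2] [[0.544 0.339 0.011]] 172 200 236 259 [[0.5646 0.331  0.011 ]]
side [234.5, 275.8] [[0.332 0.304 0.011]] 216 249 262 288 [[0.3399 0.3061 0.011 ]]
side cover [[ 0.289 -0.361  0.03 ]]
side cover [[ 0.463 -0.292  0.03 ]]
side gearbox [[ 0.519 -0.046  0.03 ]]
side can [[ 0.829 -0.055  0.03 ]]
side can [[ 0.513 -0.03   0.03 ]]
```

```bash
cat >> h.py <<'E'
from scipy.spatial.transform import Rotation as Rn
def Ryaw(deg):
    a=np.radians(deg); c,s=np.cos(a),np.sin(a); return np.array([[c,s,0],[s,-c,0],[0,0,-1.]])
def plan(wps,hand,pos=None,rot=None,step=0.03,dstep=6.0):
    """wps: list of (x,y,z,yaw[,n]); prints rows rounded, simulating rounding & ideal execution"""
    o=get_obs(); p=np.array(o["eef_pos"]) if pos is None else np.array(pos,float); R=np.array(o["eef_rot"]) if rot is None else rot
    rows=[]
    for w in wps:
        t=np.array(w[:3]);Rt=Ryaw(w[3])
        rv=Rn.from_matrix(R.T@Rt).as_rotvec(degrees=True)
        n=max(1,int(np.ceil(max(np.linalg.norm(t-p)/step,np.linalg.norm(rv)/dstep))))
        if len(w)>4: n=w[4]
        for i in range(n):
            k=n-i
            d=R.T@((t-p)/k); r=Rn.from_matrix(R.T@Rt).as_rotvec(degrees=True)/k
            d=d.round(4); r=r.round(1)
            rows.append([hand]+d.tolist()+r.tolist())
            p=p+R@d; R=R@Rn.from_rotvec(r,degrees=True).as_matrix()
    print(len(rows),"rows; end",p.round(4)); print("["+",".join("["+",".join("%g"%v for v in r)+"]" for r in rows)+"]")
    return p,R
def st():
    o=get_obs(); R=np.array(o["eef_rot"]); print("t %.2f"%o["time"],"p",np.round(o["eef_pos"],4),"yaw %.1f"%np.degrees(np.arctan2(R[1,0],R[0,0])),"tilt %.2f"%np.degrees(np.arccos(-R[2,2])),"F",np.round(o["force"],1),"w %.3f"%o["width"],"q",np.round(o["qpos"],2)); return o
E
python3 - <<'E'
from h import *
plan([(0.23,-0.55,0.33,-55),(0.40,-0.20,0.36,20)],0.085,step=.036,dstep=6.8)
E
```

```text
16 rows; end [ 0.4  -0.2   0.36]
[[0.085,-0.0138,-0.0105,-0.0247,0,-0,-4.1],[0.085,-0.0131,-0.0114,-0.0246,0,-0,-4.1],[0.085,-0.0122,-0.0123,-0.0247,0,-0,-4.1],[0.085,-0.0113,-0.0132,-0.0246,0,-0,-4],[0.085,-0.0158,-0.0283,-0.0025,0,-0,-6.3],[0.085,-0.0126,-0.0299,-0.0025,0,-0,-6.2],[0.085,-0.0093,-0.0311,-0.0025,0,-0,-6.3],[0.085,-0.0058,-0.0319,-0.0025,0,-0,-6.2],[0.085,-0.0023,-0.0323,-0.0025,0,-0,-6.3],[0.085,0.0012,-0.0324,-0.0025,0,-0,-6.2],[0.085,0.0047,-0.0321,-0.0025,0,-0,-6.3],[0.085,0.0082,-0.0314,-0.0025,0,-0,-6.2],[0.085,0.0116,-0.0303,-0.0025,0,-0,-6.3],[0.085,0.0148,-0.0288,-0.0025,0,-0,-6.2],[0.085,0.0179,-0.027,-0.0025,0,-0,-6.3],[0.085,0.0207,-0.025,-0.0026,0,-0,-6.2]]
```

Emit:
servo_tool(targets=[[0.085, -0.014, -0.011, -0.025, 0, 0, -4.1], [0.085, -0.013, -0.011, -0.025, 0, 0, -4.1], [0.085, -0.012, -0.012, -0.025, 0, 0, -4.1], [0.085, -0.011, -0.013, -0.025, 0, 0, -4], [0.085, -0.016, -0.028, -0.0025, 0, 0, -6.3], [0.085, -0.0126, -0.03, -0.0025, 0, 0, -6.2], [0.085, -0.0093, -0.031, -0.0025, 0, 0, -6.3], [0.085, -0.0058, -0.032, -0.0025, 0, 0, -6.2], [0.085, -0.0023, -0.0323, -0.0025, 0, 0, -6.3], [0.085, 0.0012, -0.0324, -0.0025, 0, 0, -6.2], [0.085, 0.0047, -0.0321, -0.0025, 0, 0, -6.3], [0.085, 0.0082, -0.0314, -0.0025, 0, 0, -6.2], [0.085, 0.0116, -0.0303, -0.0025, 0, 0, -6.3], [0.085, 0.0148, -0.0288, -0.0025, 0, 0, -6.2], [0.085, 0.0179, -0.027, -0.0025, 0, 0, -6.3], [0.085, 0.0207, -0.025, -0.0026, 0, 0, -6.2]])

```text
time: 3.18
eef_pos: [0.3889, -0.1825, 0.3664]
eef_rot: [[0.918, 0.398, -0.0], [0.398, -0.918, -0.007], [-0.003, 0.007, -1.0]]
force: [1.4, -0.0, 0.4]
width: 0.995
```

```bash
python3 - <<'E'
from h import *
o=st(); im=eyes.camera("wrist"); cv2.imwrite("pics/w1.png",im[:,:,::-1]); st()
import pickle; pickle.dump((im,dict(eef_pos=o["eef_pos"],eef_rot=o["eef_rot"])),open("w1.pkl","wb"))
E
```

```text
t 3.18 p [ 0.3889 -0.1825  0.3664] yaw 23.4 tilt 0.42 F [ 1.4 -0.   0.4] w 0.995 q [ 0.77 -0.08 -0.41  1.8  -0.03  1.41  0.78]
t 3.23 p [ 0.3923 -0.1747  0.3673] yaw 24.3 tilt 0.28 F [1.1 5.7 0.3] w 0.997 q [ 0.77 -0.08 -0.42  1.8  -0.03  1.41  0.78]
```

View pics/w1.png

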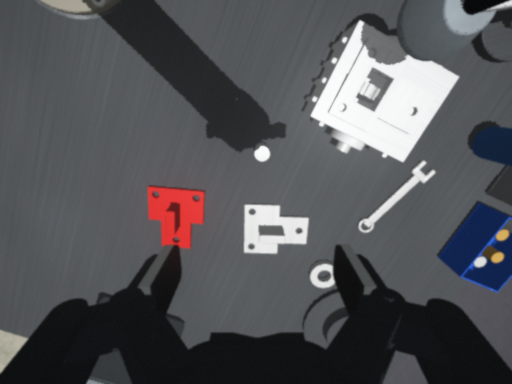

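Wrist view: grey cover at (275,229) with its tongue to the right, red decoy at (176,215), socket at (262,153), gearbox at (385,95), and the lamp head at the top right. I'll head for the lamp stub next.

```bash
python3 - <<'E'
from h import *
plan([(0.485,0.02,0.36,119)],0.085,step=.036,dstep=6.4)
E
```

```text
15 rows; end [0.485 0.02  0.36 ]
[[0.085,0.011,-0.0093,0.0005,0,0,-6.3],[0.085,0.0119,-0.008,0.0005,0,0,-6.3],[0.085,0.0127,-0.0067,0.0005,0,0,-6.3],[0.085,0.0134,-0.0052,0.0004,0,0,-6.3],[0.085,0.0139,-0.0037,0.0005,0,0,-6.3],[0.085,0.0142,-0.0022,0.0004,0,0,-6.3],[0.085,0.0144,-0.0006,0.0005,0,0,-6.3],[0.085,0.0143,0.001,0.0004,0,0,-6.3],[0.085,0.0142,0.0025,0.0005,0,0,-6.3],[0.085,0.0138,0.0041,0.0004,0,0,-6.3],[0.085,0.0133,0.0055,0.0005,0,0.1,-6.3],[0.085,0.0126,0.007,0.0005,0,0,-6.4],[0.085,0.0117,0.0083,0.0005,0,0.1,-6.3],[0.085,0.0107,0.0095,0.0004,0.1,0,-6.4],[0.085,0.0096,0.0107,0.0005,0,0.1,-6.3]]
```

Emit:
servo_tool(targets=[[0.085, 0.011, -0.009, 0.0005, 0, 0, -6.3], [0.085, 0.012, -0.008, 0.0005, 0, 0, -6.3], [0.085, 0.013, -0.007, 0.0005, 0, 0, -6.3], [0.085, 0.0134, -0.005, 0.0005, 0, 0, -6.3], [0.085, 0.014, -0.004, 0.0005, 0, 0, -6.3], [0.085, 0.014, -0.002, 0.0005, 0, 0, -6.3], [0.085, 0.0145, -0.0006, 0.0005, 0, 0, -6.3], [0.085, 0.0145, 0.001, 0.0005, 0, 0, -6.3], [0.085, 0.014, 0.0025, 0.0005, 0, 0, -6.3], [0.085, 0.014, 0.004, 0.0005, 0, 0, -6.3], [0.085, 0.0133, 0.0055, 0.0005, 0, 0, -6.3], [0.085, 0.0126, 0.007, 0.0005, 0, 0, -6.4], [0.085, 0.0117, 0.0083, 0.0005, 0, 0, -6.3], [0.085, 0.0107, 0.0095, 0.0005, 0, 0, -6.4], [0.085, 0.0096, 0.0107, 0.0005, 0, 0, -6.3], [0.085, 0, 0, 0, 0, 0, 0], [0.085, 0, 0, 0, 0, 0, 0]])

```text
time: 4.65
eef_pos: [0.4829, 0.0341, 0.3616]
eef_rot: [[-0.548, 0.836, 0.01], [0.836, 0.548, -0.009], [-0.013, 0.003, -1.0]]
force: [-0.2, 0.0, 0.3]
width: 0.999
```

```bash
python3 - <<'E'
from h import *
o=st(); im=eyes.camera("wrist"); cv2.imwrite("pics/w2.png",im[:,:,::-1])
import pickle; pickle.dump((im,dict(eef_pos=o["eef_pos"],eef_rot=o["eef_rot"])),open("w2.pkl","wb"))
KT=cal("wrist",o); print(proj(KT,[[.498,.040,.29],[.498,.04,.172],[.565,.333,.022]]))
E
```

```text
t 4.65 p [0.4829 0.0341 0.3616] yaw 123.2 tilt 0.79 F [-0.2  0.   0.3] w 0.999 q [ 0.47  0.04 -0.65  1.71  0.03  1.4   1.96]
[[253.81273946 219.04233089]
 [256.0128155  180.0918011 ]
 [358.3721928  260.25599446]]
```

View pics/w2.png

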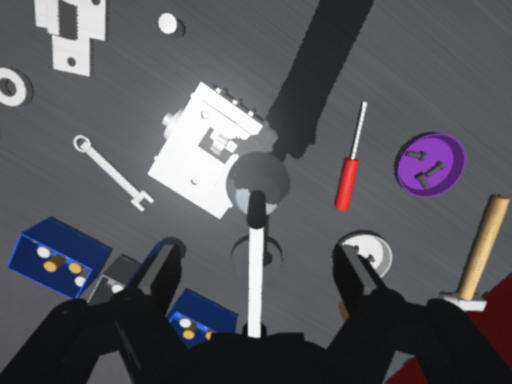

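```bash
python3 - <<'E'
import cv2,numpy as np
im=cv2.imread("pics/w2.png")
a=cv2.resize(im[165:265,220:300],None,fx=5,fy=5,interpolation=cv2.INTER_CUBIC)
b=cv2.resize(im[220:300,320:400],None,fx=5,fy=5,interpolation=cv2.INTER_CUBIC)
b=np.vstack([b,np.zeros((100,400,3),np.uint8)])
cv2.imwrite("pics/w2z.png",np.hstack([a,b]))
E
```

```text
(no output)
```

View pics/w2z.png

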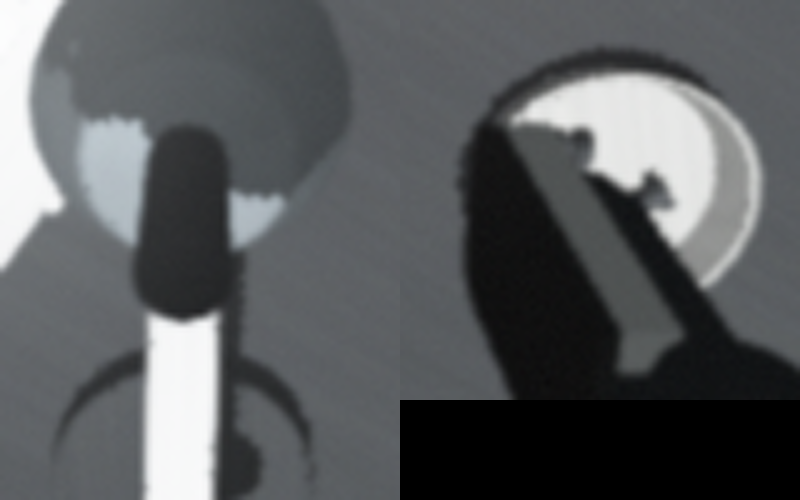

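```bash
python3 - <<'E'
from h import *
import pickle
from scipy.optimize import least_squares
im,o=pickle.load(open("w2.pkl","rb"))
S,D,W=cal("scene"),cal("side"),cal("wrist",o)
pts=[(W,[(392.6,258),(366,234),(380,277.6),(389,243)],"w"),(D,[(169.2,247.6),(202.8,246.6),(186.6,235.4)],"d"),(S,[(329.8,202),(315.6,190.6)],"s")]
for sel in ["w","d","s","wd","wds"]:
    def f(c):
        r=[]
        for KT,p,n in pts:
            if n in sel:
                q=onz(KT,p,.022)[:,:2]; r+=list(np.linalg.norm(q-c,axis=1)-.060)
        return r
    s=least_squares(f,[.565,.333]); print(sel,s.x.round(4),(np.array(s.fun)*1000).round(1))
E
```

```text
w [0.5584 0.3404] [-0.5 -0.8 -0.3  0.9]
d [0.5602 0.3332] [2.5 2.5 0.4]
s [0.5626 0.3386] [0. 0.]
wd [0.5586 0.3374] [ 2.  -2.3  2.5  1.9  0.3  4.3  4.5]
wds [0.5593 0.3376] [ 2.3 -1.5  2.1  2.6 -0.4  5.   4.1  3.  -1.2]
```

```bash
python3 - <<'E'
from h import *
plan([(0.4975,0.041,0.32,121.5),(0.4975,0.041,0.25,121.5,4)],0.085,step=.02)
E
```

```text
7 rows; end [0.4975 0.041  0.25  ]
[[0.085,-0.0006,0.0053,0.0139,0.1,0.3,0.6],[0.085,-0.0006,0.0053,0.0139,0.1,0.2,0.6],[0.085,-0.0006,0.0053,0.0139,0,0.3,0.5],[0.085,-0,-0,0.0175,0,-0,0],[0.085,-0,-0,0.0175,0,-0,0],[0.085,-0.0001,-0,0.0175,0,-0,0],[0.085,-0,-0,0.0175,0,-0,0]]
```

Emit:
servo_tool(targets=[[0.085, -0.0006, 0.0053, 0.014, 0.1, 0.3, 0.6], [0.085, -0.0006, 0.0053, 0.014, 0.1, 0.2, 0.6], [0.085, -0.0006, 0.0053, 0.014, 0, 0.3, 0.5], [0.085, 0, 0, 0, 0, 0, 0]])

```text
time: 5.03
eef_pos: [0.4979, 0.0358, 0.3199]
eef_rot: [[-0.507, 0.862, 0.003], [0.862, 0.507, -0.002], [-0.003, 0.001, -1.0]]
force: [-1.0, -0.7, -0.0]
width: 0.994
```

```bash
python3 - <<'E'
from h import *
o=st(); im=eyes.camera("wrist"); cv2.imwrite("pics/w3.png",im[:,:,::-1])
plan([(0.4975,0.041,0.25,121.5,4)],0.085,step=.02)
E
```

```text
t 5.03 p [0.4979 0.0358 0.3199] yaw 120.5 tilt 0.21 F [-1.  -0.7 -0. ] w 0.994 q [ 0.45  0.1  -0.66  1.74  0.06  1.32  1.89]
4 rows; end [0.4975 0.041  0.25  ]
[[0.085,0.0013,0.0005,0.0178,0,0.1,-0.3],[0.085,0.0013,0.0005,0.0178,0,0.1,-0.2],[0.085,0.0012,0.0005,0.0178,0.1,0,-0.3],[0.085,0.0013,0.0006,0.0178,0,0.1,-0.2]]
```

View pics/w3.png

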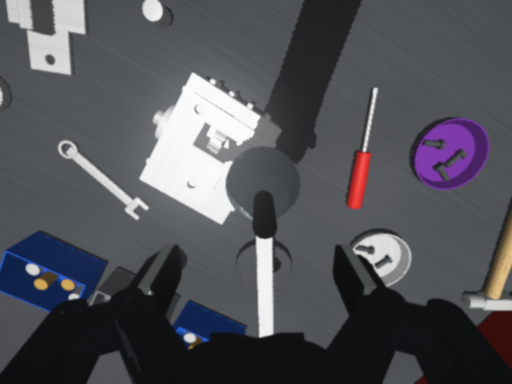

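The stub sits about 8 px right of centre, which agrees with the roughly 5 mm offset still to be corrected. I'll descend with that correction.

Emit:
servo_tool(targets=[[0.085, 0.0013, 0.0005, 0.018, 0, 0.1, -0.3], [0.085, 0.0013, 0.0005, 0.018, 0, 0.1, -0.3], [0.085, 0.0013, 0.0005, 0.018, 0, 0, -0.3], [0.085, 0.0013, 0.0005, 0.017, 0, 0, -0.2], [0.085, 0, 0, 0, 0, 0, 0]])

```text
time: 5.5
eef_pos: [0.4995, 0.0364, 0.254]
eef_rot: [[-0.514, 0.858, 0.012], [0.858, 0.514, -0.004], [-0.009, 0.008, -1.0]]
force: [-0.7, 0.3, 0.5]
width: 0.997
```

```bash
python3 - <<'E'
from h import *
o=st(); im=eyes.camera("wrist"); cv2.imwrite("pics/w4.png",im[:,:,::-1])
plan([(0.4975,0.041,0.25,121.5,1)],0.085,step=.02)
E
```

```text
t 5.50 p [0.4995 0.0364 0.254 ] yaw 120.9 tilt 0.70 F [-0.7  0.3  0.5] w 0.997 q [ 0.44  0.14 -0.66  1.85  0.1   1.17  1.86]
1 rows; end [0.4975 0.0409 0.25  ]
[[0.085,0.0056,-0.0003,0.0056,0.6,0.6,-0.6]]
```

View pics/w4.png

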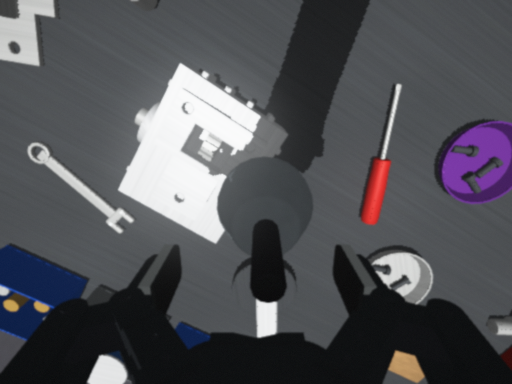

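Emit:
servo_tool(targets=[[0.085, 0.006, 0, 0.004, 0.5, 0.5, -0.5], [0.085, 0.001, 0, 0, 0, 0, 0], [0.085, 0, 0, 0, 0, 0, 0]])

```text
time: 5.8
eef_pos: [0.4986, 0.0419, 0.2556]
eef_rot: [[-0.519, 0.855, 0.007], [0.855, 0.519, -0.001], [-0.005, 0.006, -1.0]]
force: [-0.3, 0.1, 1.0]
width: 0.994
```

```bash
python3 - <<'E'
from h import *
o=st()
plan([(0.4975,0.041,0.25,121.5,1)],0.085,step=.02)
E
```

```text
t 5.80 p [0.4986 0.0419 0.2556] yaw 121.2 tilt 0.42 F [-0.3  0.1  1. ] w 0.994 q [ 0.44  0.14 -0.67  1.84  0.1   1.18  1.85]
1 rows; end [0.4975 0.041  0.25  ]
[[0.085,-0.0002,-0.0015,0.0056,0.3,0.3,-0.3]]
```

Emit:
servo_tool(targets=[[0.03, 0, 0, 0.006, 0.3, 0.3, 0], [0.0, 0, 0, 0.001, 0, 0, 0], [0.0, 0, 0, 0, 0, 0, 0], [0.0, 0, 0, 0, 0, 0, 0], [0.0, 0, 0, 0, 0, 0, 0], [0.0, 0, 0, 0, 0, 0, 0]])

```text
time: 6.3
eef_pos: [0.5003, 0.0422, 0.2507]
eef_rot: [[-0.518, 0.855, 0.004], [0.855, 0.518, 0.001], [-0.001, 0.004, -1.0]]
force: [-0.8, 0.2, -0.0]
width: 0.195
```

```bash
python3 - <<'E'
from h import *
o=st()
E
```

```text
t 6.30 p [0.5003 0.0422 0.2507] yaw 121.2 tilt 0.22 F [-0.8  0.2 -0. ] w 0.195 q [ 0.43  0.15 -0.67  1.84  0.1   1.18  1.85]
```

Stub gripped: the opening is 0.195 × 85 mm ≈ 17 mm. I'll swing the first part of the arc, with tool +x tangential and +y pointing to the hinge.

Emit:
servo_tool(targets=[[0, 0.01, 0.0003, 0, 0, 0, 2.6], [0, 0.0173, 0.0007, 0, 0, 0, 4.5], [0, 0.0173, 0.0007, 0, 0, 0, 4.5], [0, 0.0173, 0.0007, 0, 0, 0, 4.5], [0, 0.0173, 0.0007, 0, 0, 0, 4.5], [0, 0.0173, 0.0007, 0, 0, 0, 4.5]])

```text
time: 6.8
eef_pos: [0.4683, 0.1299, 0.2507]
eef_rot: [[-0.086, 0.996, -0.001], [0.996, 0.086, -0.006], [-0.006, -0.001, -1.0]]
force: [1.0, 0.1, -0.5]
width: 0.195
```

```bash
cat >> h.py <<'E'
def arc(piv=(0.686,0.156)):
    o=st(); d=np.array(o["eef_pos"])[:2]-piv; R=np.array(o["eef_rot"])
    a=np.degrees(np.arctan2(d[1],d[0]))%360; yaw=np.degrees(np.arctan2(R[1,0],R[0,0]))%360
    print("r %.4f ang %.1f  yaw+90-ang %.1f"%(np.linalg.norm(d),a,(yaw+90-a)), "tq",np.round(o["ft_torque"],2)); return o
E
python3 - <<'E'
from h import *
o=arc()
E
```

```text
t 6.80 p [0.4683 0.1299 0.2507] yaw 94.9 tilt 0.33 F [ 1.   0.1 -0.5] w 0.195 q [ 0.28  0.13 -0.7   1.87  0.09  1.18  1.21]
r 0.2192 ang 186.8  yaw+90-ang -1.9 tq [ 0.34 -0.14  0.45]
```

Emit:
servo_tool(targets=[[0, 0.0173, 0.0007, 0, 0, 0, 4.2], [0, 0.0173, 0.0007, 0, 0, 0, 4.2], [0, 0.0173, 0.0007, 0, 0, 0, 4.2], [0, 0.0173, 0.0007, 0, 0, 0, 4.5], [0, 0.0173, 0.0007, 0, 0, 0, 4.5], [0, 0.0173, 0.0007, 0, 0, 0, 4.5], [0, 0.0173, 0.0007, 0, 0, 0, 4.5], [0, 0.0173, 0.0007, 0, 0, 0, 4.5], [0, 0.0173, 0.0007, 0, 0, 0, 4.5], [0, 0.01, 0.0003, 0, 0, 0, 2.6]])

```text
time: 7.63
eef_pos: [0.5129, 0.2933, 0.2507]
eef_rot: [[0.632, 0.775, -0.002], [0.775, -0.632, -0.009], [-0.008, 0.004, -1.0]]
force: [-1.1, -2.0, 1.9]
width: 0.191
```

```bash
python3 - <<'E'
from h import *
o=arc()
E
```

```text
t 7.63 p [0.5129 0.2933 0.2507] yaw 50.8 tilt 0.50 F [-1.1 -2.   1.9] w 0.191 q [-0.07  0.34 -0.67  1.64  0.22  1.25  0.1 ]
r 0.2209 ang 141.6  yaw+90-ang -0.8 tq [ 0.12 -0.17  0.08]
```

Emit:
servo_tool(targets=[[0, 0.016, 0.0007, 0, 0, 0, 4.2], [0, 0.016, 0.0007, 0, 0, 0, 4.2], [0, 0.012, 0.0004, 0, 0, 0, 3], [0, 0, 0, 0, 0, 0, 0], [0, 0, 0, 0, 0, 0, 0]])

```text
time: 8.05
eef_pos: [0.5465, 0.3275, 0.2507]
eef_rot: [[0.779, 0.627, -0.001], [0.627, -0.779, -0.007], [-0.006, 0.005, -1.0]]
force: [-2.3, -2.1, 1.5]
width: 0.193
```

```bash
python3 - <<'E'
from h import *
o=arc()
for n in ["scene","side"]:
    im=eyes.camera(n); cv2.imwrite(f"pics/{n}5.png",im[:,:,::-1])
a=cv2.imread("pics/scene5.png")[150:270,230:370];b=cv2.imread("pics/side5.png")[150:270,130:260]
cv2.imwrite("pics/z5.png",np.hstack([cv2.resize(a,None,fx=2.9,fy=2.9,interpolation=2),cv2.resize(b,None,fx=2.9,fy=2.9,interpolation=2)]))
E
```

```text
t 8.05 p [0.5465 0.3275 0.2507] yaw 38.9 tilt 0.42 F [-2.3 -2.1  1.5] w 0.193 q [-0.16  0.42 -0.62  1.53  0.25  1.28 -0.13]
r 0.2211 ang 129.1  yaw+90-ang -0.3 tq [-0.12  0.15 -0.14]
```

View pics/z5.png

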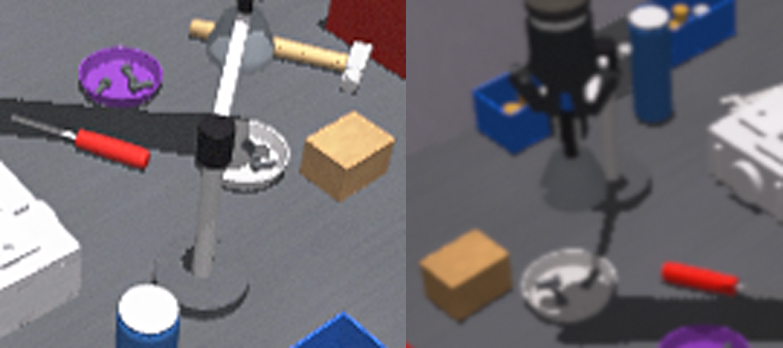

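```bash
python3 - <<'E'
from h import *
out=[]
def circ(c,z,r): t=np.linspace(0,2*np.pi,60); return np.c_[c[0]+r*np.cos(t),c[1]+r*np.sin(t),np.full(60,z)]
def dr(fn,KT,box,s):
    im=cv2.imread(fn)[box[1]:box[3],box[0]:box[2]]; im=cv2.resize(im,None,fx=s,fy=s,interpolation=cv2.INTER_CUBIC)
    for c,col in (((.560,.337),(0,255,0)),):
        p=((proj(KT,circ(c,.022,.06))-[box[0],box[1]]+.5)*s).astype(int); cv2.polylines(im,[p],True,col,1)
    return im
def fake(p,yaw,tx=0): return dict(eef_pos=np.array(p),eef_rot=Ryaw(yaw))
W3=dict(eef_pos=np.array([.4979,.0358,.3199]),eef_rot=np.array([[-0.507,0.862,0.003],[0.862,0.507,-0.002],[-0.003,0.001,-1.0]]))
W4=dict(eef_pos=np.array([.4995,.0364,.2540]),eef_rot=np.array([[-0.514,0.858,0.012],[0.858,0.514,-0.004],[-0.009,0.008,-1.0]]))
a=dr("pics/w3.png",cal("wrist",W3),(340,220,420,300),4.5)
b=dr("pics/w4.png",cal("wrist",W4),(365,235,445,315),4.5)
c=dr("pics/side5.png",cal("side"),(150,220,230,280),4.5)
d=dr("pics/scene5.png",cal("scene"),(280,170,360,230),4.5)
h=max(x.shape[0] for x in (a,c))
cv2.imwrite("pics/z6.png",np.vstack([np.hstack([a,b]),np.hstack([c,d])])[:, :])
E
```

```text
(no output)
```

View pics/z6.png

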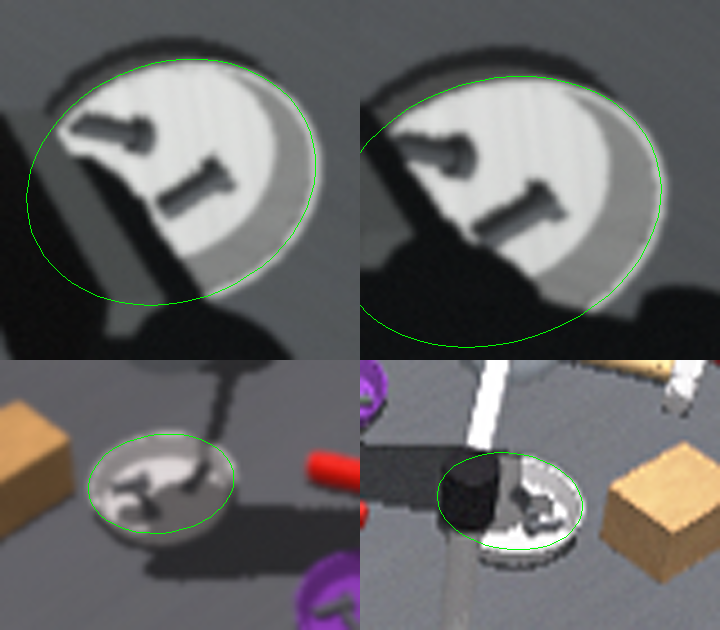

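Predicted rim circles for (0.560, 0.337) match all four views to within 1–2 mm. The remaining swing is about 4.2°.

Emit:
servo_tool(targets=[[0, 0.009, 0.0003, 0, 0, 0, 2.2], [0, 0.007, 0.0003, 0, 0, 0, 2], [0, 0, 0, 0, 0, 0, 0], [0, 0, 0, 0, 0, 0, 0]])

```text
time: 8.48
eef_pos: [0.557, 0.3357, 0.2508]
eef_rot: [[0.821, 0.57, -0.002], [0.57, -0.821, -0.007], [-0.005, 0.005, -1.0]]
force: [0.3, 0.8, -0.6]
width: 0.192
```

```bash
python3 - <<'E'
from h import *
o=arc()
E
```

```text
t 8.48 p [0.557  0.3357 0.2508] yaw 34.8 tilt 0.39 F [ 0.3  0.8 -0.6] w 0.192 q [-0.18  0.44 -0.6   1.49  0.26  1.29 -0.2 ]
r 0.2212 ang 125.7  yaw+90-ang -0.9 tq [ 0.4  -0.29 -0.04]
```

Emit:
servo_tool(targets=[[0, 0.003, 0, 0, 0, 0, 0.5], [0, 0.001, 0, 0, 0, 0, 0], [0, 0, 0, 0, 0, 0, 0]])

```text
time: 8.73
eef_pos: [0.5587, 0.3369, 0.2508]
eef_rot: [[0.825, 0.565, -0.003], [0.565, -0.825, -0.008], [-0.007, 0.005, -1.0]]
force: [0.8, 1.7, -1.5]
width: 0.191
```

```bash
python3 - <<'E'
from h import *
o=arc()
E
```

```text
t 8.73 p [0.5587 0.3369 0.2508] yaw 34.4 tilt 0.49 F [ 0.8  1.7 -1.5] w 0.191 q [-0.19  0.45 -0.6   1.49  0.26  1.3  -0.21]
r 0.2212 ang 125.1  yaw+90-ang -0.8 tq [ 0.49 -0.48 -0.08]
```

Within about 1.5 mm of the target. I'll release it and retreat upward.

Emit:
servo_tool(targets=[[0.085, 0, 0, 0, 0, 0, 0], [0.085, 0, 0, 0, 0, 0, 0], [0.085, 0, 0, 0, 0, 0, 0], [0.085, 0, 0, 0, 0, 0, 0], [0.085, 0, 0, 0, 0, 0, 0], [0.085, 0, 0, -0.015, 0, 0, 0], [0.085, 0, 0, -0.025, 0, 0, 0], [0.085, 0, 0, -0.025, 0, 0, 0], [0.085, 0, 0, -0.025, 0, 0, 0], [0.085, 0, 0, -0.02, 0, 0, 0]])

```text
time: 9.57
eef_pos: [0.5561, 0.3332, 0.3571]
eef_rot: [[0.825, 0.566, -0.018], [0.565, -0.825, -0.021], [-0.027, 0.007, -1.0]]
force: [0.3, 0.5, 0.2]
width: 0.996
```

```bash
python3 - <<'E'
from h import *
o=arc()
for n in ["wrist","scene"]:
    im=eyes.camera(n); cv2.imwrite(f"pics/{n}7.png",im[:,:,::-1])
KT=cal("wrist",o);print(proj(KT,[[.560,.337,.29],[.56,.337,.022],[.686,.156,.24]]))
plan([(0.47,-0.02,0.40,30)],0.085,step=.038)
E
```

```text
t 9.57 p [0.5561 0.3332 0.3571] yaw 34.4 tilt 1.58 F [0.3 0.5 0.2] w 0.996 q [-0.19  0.4  -0.61  1.31  0.23  1.52 -0.18]
r 0.2197 ang 126.2  yaw+90-ang -1.8 tq [ 0.04 -0.06  0.  ]
[[264.49427876 203.77283574]
 [264.36160751 147.36811633]
 [264.15993386 349.37822248]]
10 rows; end [ 0.47   -0.0199  0.4   ]
[[0.085,-0.0273,0.0243,-0.0033,0,0.1,0.4],[0.085,-0.0271,0.0245,-0.0034,0,0.1,0.4],[0.085,-0.027,0.0247,-0.0034,0.1,0.1,0.5],[0.085,-0.0267,0.0249,-0.0035,0,0.1,0.4],[0.085,-0.0266,0.0251,-0.0036,0.1,0.1,0.5],[0.085,-0.0263,0.0254,-0.0036,0,0.1,0.4],[0.085,-0.0261,0.0256,-0.0037,0.1,0.1,0.5],[0.085,-0.0259,0.0258,-0.0038,0,0.1,0.4],[0.085,-0.0257,0.0259,-0.0038,0.1,0.2,0.5],[0.085,-0.0255,0.0261,-0.0039,0,0.1,0.4]]
```

View pics/wrist7.png

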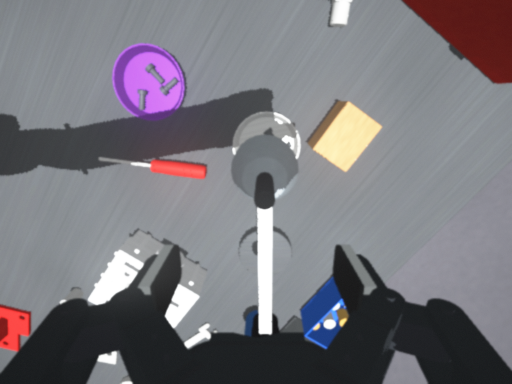

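View pics/scene7.png

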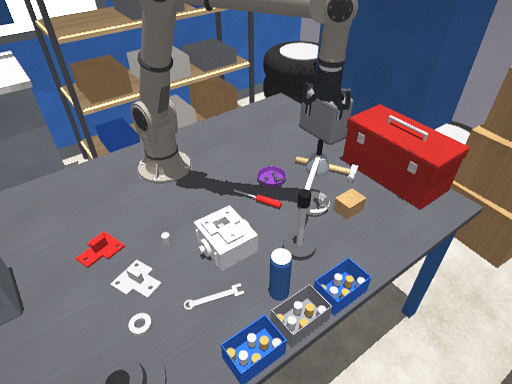

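```bash
python3 - <<'E'
from h import *
W=dict(eef_pos=np.array([.5561,.3332,.3571]),eef_rot=np.array([[0.825,0.566,-0.018],[0.565,-0.825,-0.021],[-0.027,0.007,-1.0]]))
KT=cal("wrist",W)
im=cv2.imread("pics/wrist7.png")[95:220,215:315]; s=4.7; im=cv2.resize(im,None,fx=s,fy=s,interpolation=cv2.INTER_CUBIC)
def circ(c,z,r): t=np.linspace(0,2*np.pi,60); return np.c_[c[0]+r*np.cos(t),c[1]+r*np.sin(t),np.full(60,z)]
for z,r,col in((.022,.06,(0,255,0)),(.290,.009,(0,0,255)),(.172,.04,(255,0,255)),(.235,.009,(0,255,255))):
    cv2.polylines(im,[((proj(KT,circ((.560,.337),z,r))-[215,95]+.5)*s).astype(int)],True,col,1)
cv2.imwrite("pics/z7.png",im)
E
```

```text
(no output)
```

View pics/z7.png

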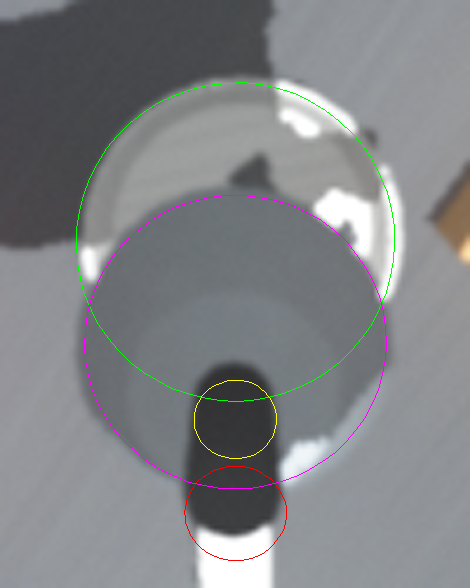

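The lamp stands over the tray: head and rim circles agree to about 2 mm. Next I'll move to where the wrist camera sees both the gearbox and the cover.

Emit:
servo_tool(targets=[[0.085, -0.027, 0.024, -0.0035, 0, 0.1, 0.4], [0.085, -0.027, 0.0245, -0.0035, 0, 0.1, 0.4], [0.085, -0.027, 0.025, -0.0035, 0.1, 0.1, 0.5], [0.085, -0.027, 0.025, -0.0035, 0, 0.1, 0.4], [0.085, -0.0265, 0.025, -0.0035, 0, 0.1, 0.5], [0.085, -0.0265, 0.0255, -0.0035, 0, 0.1, 0.4], [0.085, -0.026, 0.0255, -0.0035, 0, 0.1, 0.5], [0.085, -0.026, 0.026, -0.004, 0, 0.1, 0.4], [0.085, -0.026, 0.026, -0.004, 0, 0.1, 0.5], [0.085, -0.0255, 0.026, -0.004, 0, 0.1, 0.4], [0.085, -0.01, 0.01, 0, 0, 0, 0], [0.085, 0, 0, 0, 0, 0, 0], [0.085, 0, 0, 0, 0, 0, 0]])

```text
time: 10.75
eef_pos: [0.4562, -0.0514, 0.3895]
eef_rot: [[0.868, 0.497, -0.016], [0.497, -0.868, -0.005], [-0.017, -0.003, -1.0]]
force: [0.5, 0.5, -0.9]
width: 0.995
```

```bash
python3 - <<'E'
from h import *
import pickle
o=st(); im=eyes.camera("wrist"); cv2.imwrite("pics/w8.png",im[:,:,::-1]); pickle.dump((im,dict(eef_pos=o["eef_pos"],eef_rot=o["eef_rot"])),open("w8.pkl","wb"))
im=eyes.camera("scene"); cv2.imwrite("pics/scene8.png",im[:,:,::-1]);im=eyes.camera("side"); cv2.imwrite("pics/side8.png",im[:,:,::-1])
st()
E
```

```text
t 10.75 p [ 0.4562 -0.0514  0.3895] yaw 29.8 tilt 0.98 F [ 0.5  0.5 -0.9] w 0.995 q [ 0.38 -0.01 -0.36  1.69  0.    1.48  0.54]
t 10.90 p [ 0.4568 -0.0491  0.3895] yaw 30.1 tilt 0.97 F [ 1.   0.9 -0.1] w 0.996 q [ 0.38 -0.01 -0.36  1.69  0.    1.48  0.54]
```

View pics/w8.png

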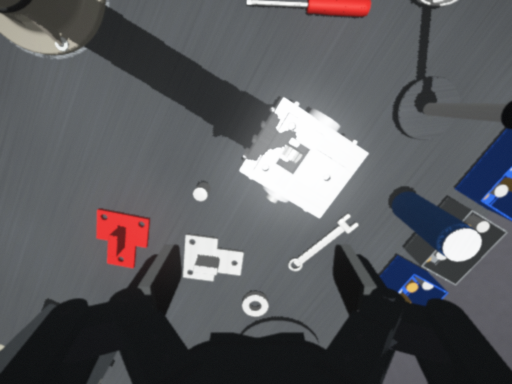

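```bash
python3 - <<'E'
import cv2,numpy as np
im=cv2.imread("pics/w8.png")
a=cv2.resize(im[90:220,230:375],None,fx=5.4,fy=4.6*1.174,interpolation=cv2.INTER_CUBIC)[:600]
g=(np.clip((a.astype(float)-140)/115,0,1)**2.0*255).astype(np.uint8)
cv2.imwrite("pics/z8g.png",cv2.resize(im[90:200,235:375],(770,605-5),interpolation=cv2.INTER_CUBIC)); 
b=cv2.resize(im[225:290,170:255],None,fx=8,fy=8,interpolation=cv2.INTER_CUBIC); cv2.imwrite("pics/z8c.png",b)
E
```

```text
(no output)
```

View pics/z8g.png

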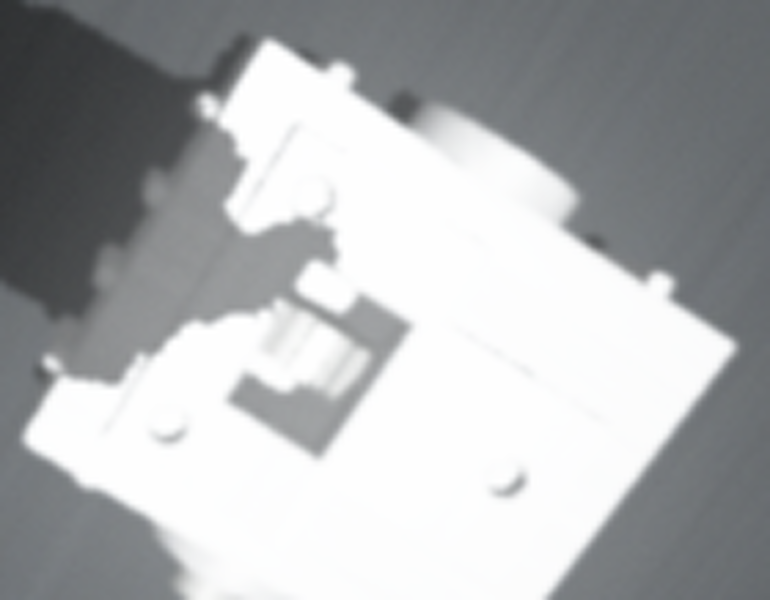

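View pics/z8c.png

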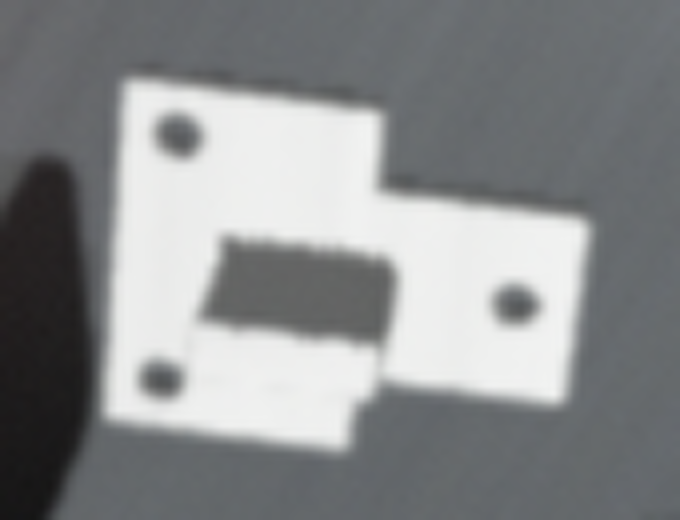

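```bash
cat > fit.py <<'E'
from h import *
from scipy.optimize import least_squares
HO=np.array([[-40,40],[-40,-40],[58,0]])/1000.
CO=np.array([[-55,55],[15,55],[15,30],[75,30],[75,-30],[15,-30],[15,-55],[-55,-55]])/1000.
def fit2(KT,uv,M,z):
    W=onz(KT,uv,z)[:,:2]
    def f(p):
        c,s=np.cos(p[2]),np.sin(p[2]); return (M@np.array([[c,s],[-s,c]])+p[:2]-W).ravel()
    s=least_squares(f,[W[:,0].mean(),W[:,1].mean(),0]); return s.x,(s.fun.reshape(-1,2)*1000).round(1)
E
python3 - <<'E'
from fit import *
import pickle
im,o=pickle.load(open("w8.pkl","rb")); KT=cal("wrist",o)
g=lambda L,u0,v0,sx,sy:[(u0+(x+.5)/sx-.5,v0+(y+.5)/sy-.5) for x,y in L]
G=g([(315,197),(168,425),(505,475)],235,90,5.5,600/110)
x,r=fit2(KT,G,HO,.09); print("gear",x[:2].round(4),np.degrees(x[2]).round(2),r.tolist())
H=g([(178,135),(162,378),(515,303)],170,225,8,8)
C=g([(125,78),(384,108),(378,190),(590,220),(567,403),(350,450),(103,418)],170,225,8,8)
x,r=fit2(KT,H,HO,.006); print("cov holes",x[:2].round(4),np.degrees(x[2]).round(2),r.tolist())
x,r=fit2(KT,C,CO[[0,1,2,3,4,6,7]],.008); print("cov corners",x[:2].round(4),np.degrees(x[2]).round(2),r.tolist())
# project into scene/side
np.save("cov.npy",x)
E
```

```text
gear [ 0.5172 -0.0276] -1.38 [[-0.7, -0.1], [-0.2, 0.3], [0.9, -0.2]]
cov holes [ 0.484  -0.3312] 21.98 [[-0.0, 0.2], [0.1, -0.2], [-0.0, 0.0]]
cov corners [ 0.4842 -0.3298] 21.85 [[0.8, 0.2], [0.5, -1.3], [-0.4, -1.0], [-0.1, -0.0], [-1.0, 0.2], [-0.8, 0.7], [0.9, 1.2]]
```

```bash
python3 - <<'E'
from fit import *
import pickle
im,o=pickle.load(open("w8.pkl","rb")); KT=cal("wrist",o)
print("socket",onz(KT,[(201,196)],.0),"top",onz(KT,[(201,192)],.04),"bearing",onz(KT,[(255,305)],.008),"red",onz(KT,[(122,230)],.008),"can top",onz(KT,[(461,245)],.17))
plan([(0.484,-0.27,0.26,111.9)],0.085,step=.036,dstep=6.2)
E
```

```text
socket [[ 0.4026966  -0.20552872  0.        ]] top [[ 0.40018975 -0.18097752  0.04      ]] bearing [[ 0.63686767 -0.38681311  0.008     ]] red [[ 0.28808489 -0.35952154  0.008     ]] can top [[ 0.78015197 -0.00668242  0.17      ]]
14 rows; end [ 0.484 -0.27   0.26 ]
[[0.085,-0.0061,0.0147,0.0093,-0.1,0,-5.8],[0.085,-0.0075,0.014,0.0093,-0.1,0,-5.8],[0.085,-0.0089,0.0131,0.0093,-0.1,0.1,-5.9],[0.085,-0.0102,0.0121,0.0094,-0.1,0.1,-5.8],[0.085,-0.0114,0.011,0.0094,-0,0.1,-5.9],[0.085,-0.0125,0.0098,0.0093,-0.1,0,-5.8],[0.085,-0.0134,0.0084,0.0093,-0,0.1,-5.9],[0.085,-0.0142,0.007,0.0093,-0.1,0,-5.8],[0.085,-0.0148,0.0055,0.0093,-0,0.1,-5.9],[0.085,-0.0154,0.004,0.0093,-0.1,0,-5.8],[0.085,-0.0157,0.0024,0.0093,-0,0.1,-5.9],[0.085,-0.0158,0.0007,0.0093,-0.1,0,-5.8],[0.085,-0.0159,-0.0009,0.0093,-0,0.1,-5.9],[0.085,-0.0157,-0.0025,0.0093,-0.1,0,-5.8]]
```

```bash
python3 - <<'E'
from fit import *
plan([(0.484,-0.33,0.2,111.9)],0.085,step=.036,dstep=6.2)
E
```

```text
14 rows; end [ 0.484 -0.33   0.2  ]
[[0.085,-0.0082,0.0184,0.0136,-0.1,0,-5.8],[0.085,-0.01,0.0174,0.0136,-0.1,0,-5.8],[0.085,-0.0117,0.0163,0.0137,-0.1,0.1,-5.9],[0.085,-0.0133,0.015,0.0137,-0.1,0.1,-5.8],[0.085,-0.0148,0.0136,0.0137,-0,0.1,-5.9],[0.085,-0.0161,0.012,0.0136,-0.1,0,-5.8],[0.085,-0.0173,0.0103,0.0137,-0,0.1,-5.9],[0.085,-0.0182,0.0084,0.0136,-0.1,0,-5.8],[0.085,-0.019,0.0065,0.0136,-0,0.1,-5.9],[0.085,-0.0196,0.0045,0.0136,-0.1,0,-5.8],[0.085,-0.0199,0.0025,0.0136,-0,0.1,-5.9],[0.085,-0.0201,0.0005,0.0136,-0.1,0,-5.8],[0.085,-0.0201,-0.0016,0.0136,-0,0.1,-5.9],[0.085,-0.0198,-0.0037,0.0135,-0.1,0,-5.8]]
```

Emit:
servo_tool(targets=[[0.085, -0.008, 0.0185, 0.0136, -0.1, 0, -5.8], [0.085, -0.01, 0.0175, 0.0136, -0.1, 0, -5.8], [0.085, -0.012, 0.0163, 0.0136, -0.1, 0.1, -5.9], [0.085, -0.0133, 0.015, 0.0136, -0.1, 0.1, -5.8], [0.085, -0.015, 0.0136, 0.0136, 0, 0.1, -5.9], [0.085, -0.016, 0.012, 0.0136, -0.1, 0, -5.8], [0.085, -0.0173, 0.0103, 0.0136, 0, 0.1, -5.9], [0.085, -0.018, 0.0084, 0.0136, 0, 0, -5.8], [0.085, -0.019, 0.0065, 0.0136, 0, 0.1, -5.9], [0.085, -0.0196, 0.0045, 0.0136, 0, 0, -5.8], [0.085, -0.02, 0.0025, 0.0136, 0, 0, -5.9], [0.085, -0.02, 0.0005, 0.0136, 0, 0, -5.8], [0.085, -0.02, -0.0016, 0.0136, 0, 0, -5.9], [0.085, -0.02, -0.0037, 0.0136, 0, 0, -5.8], [0.085, 0, 0, 0, 0, 0, 0], [0.085, 0, 0, 0, 0, 0, 0]])

```text
time: 12.23
eef_pos: [0.5237, -0.2992, 0.1856]
eef_rot: [[-0.501, 0.866, 0.001], [0.866, 0.501, 0.016], [0.013, 0.009, -1.0]]
force: [0.4, -0.2, -0.8]
width: 0.998
```

```bash
python3 - <<'E'
from fit import *
import pickle
o=st(); im=eyes.camera("wrist"); cv2.imwrite("pics/w9.png",im[:,:,::-1]); pickle.dump((im,dict(eef_pos=o["eef_pos"],eef_rot=o["eef_rot"])),open("w9.pkl","wb"))
KT=cal("wrist",o)
c,s=np.cos(np.radians(21.9)),np.sin(np.radians(21.9)); M=HO@np.array([[c,s],[-s,c]])+[.484,-.331]
print(proj(KT,np.c_[M,np.full(3,.007)]).round(1))
plan([(0.484,-0.331,0.1,111.9),(0.484,-0.331,0.017,111.9)],0.085,step=.025)
E
```

```text
t 12.23 p [ 0.5237 -0.2992  0.1856] yaw 120.0 tilt 0.89 F [ 0.4 -0.2 -0.8] w 0.998 q [ 0.68  0.37 -0.28  1.69  0.1   1.1   2.46]
[[288.   96.5]
 [216.8  85.7]
 [241.8 175.2]]
8 rows; end [ 0.484 -0.331  0.017]
[[0.085,-0.0022,-0.0127,0.0212,0.1,-0.2,2],[0.085,-0.0026,-0.0125,0.0213,0.1,-0.2,2.1],[0.085,-0.003,-0.0124,0.0213,0.1,-0.2,2],[0.085,-0.0034,-0.0123,0.0213,0.1,-0.2,2.1],[0.085,0,0,0.0208,0,0,-0],[0.085,0,0,0.0207,0,0,-0],[0.085,0,0,0.0208,0,0,-0],[0.085,0.0001,0,0.0207,0,0,-0]]
```

View pics/w9.png

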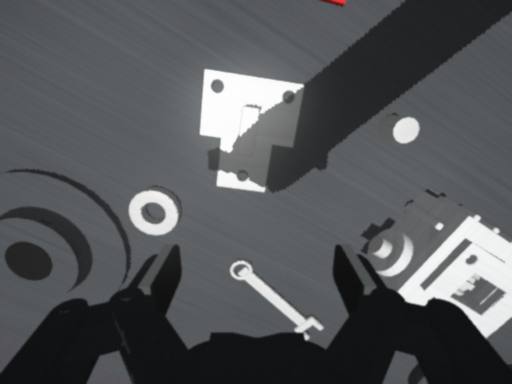

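Predicted hole pixels (288,97), (217,86) and (242,175) match the picture to about 1 px. I'll correct the overshoot and come down in two stages.

Emit:
servo_tool(targets=[[0.085, -0.002, -0.0127, 0.019, 0.1, -0.2, 2], [0.085, -0.0025, -0.0125, 0.02, 0.1, -0.2, 2], [0.085, -0.003, -0.012, 0.02, 0.1, -0.2, 2], [0.085, -0.003, -0.012, 0.01, 0.1, -0.2, 2], [0.085, 0, 0, 0, 0, 0, 0], [0.085, 0, 0, 0, 0, 0, 0]])

```text
time: 12.78
eef_pos: [0.4927, -0.3196, 0.1188]
eef_rot: [[-0.382, 0.924, 0.011], [0.924, 0.382, 0.001], [-0.004, 0.011, -1.0]]
force: [0.7, 0.9, -0.4]
width: 0.996
```

```bash
python3 - <<'E'
from fit import *
o=st()
plan([(0.484,-0.331,0.1,111.9)],0.085,step=.01)
E
```

```text
t 12.78 p [ 0.4927 -0.3196  0.1188] yaw 112.4 tilt 0.64 F [ 0.7  0.9 -0.4] w 0.996 q [ 0.7   0.4  -0.24  1.81  0.11  0.94  2.37]
3 rows; end [ 0.484 -0.331  0.1  ]
[[0.085,-0.0024,-0.0042,0.0062,0.2,0.1,0.2],[0.085,-0.0024,-0.0042,0.0063,0.2,0.1,0.2],[0.085,-0.0024,-0.0041,0.0062,0.2,0,0.1]]
```

Emit:
servo_tool(targets=[[0.085, -0.0045, -0.007, 0.01, 0.3, 0.3, 0.3], [0.085, -0.0025, -0.005, 0.008, 0.2, 0, 0.2], [0.085, 0, 0, 0, 0, 0, 0], [0.085, 0, 0, 0, 0, 0, 0]])

```text
time: 13.12
eef_pos: [0.489, -0.3288, 0.1029]
eef_rot: [[-0.379, 0.925, 0.007], [0.925, 0.379, 0.001], [-0.002, 0.007, -1.0]]
force: [1.4, 0.1, 1.1]
width: 0.991
```

```bash
python3 - <<'E'
from fit import *
import pickle
o=st(); im=eyes.camera("wrist"); cv2.imwrite("pics/w10.png",im[:,:,::-1]); pickle.dump((im,dict(eef_pos=o["eef_pos"],eef_rot=o["eef_rot"])),open("w10.pkl","wb"))
KT=cal("wrist",o)
c,s=np.cos(np.radians(21.9)),np.sin(np.radians(21.9)); M=HO@np.array([[c,s],[-s,c]])+[.484,-.331]
print(proj(KT,np.c_[M,np.full(3,.007)]).round(1))
plan([(0.484,-0.331,0.017,111.9)],0.085,step=.02)
E
```

```text
t 13.12 p [ 0.489  -0.3288  0.1029] yaw 112.3 tilt 0.42 F [1.4 0.1 1.1] w 0.991 q [ 0.71  0.42 -0.23  1.82  0.11  0.91  2.38]
[[302.3 143.8]
 [211.3 143.2]
 [256.2 241.8]]
5 rows; end [ 0.484 -0.331  0.017]
[[0.085,-0,-0.0012,0.0172,0.1,0,0.1],[0.085,-0,-0.0012,0.0172,0.1,0,0.1],[0.085,-0,-0.0011,0.0171,0.1,0,0.1],[0.085,-0,-0.0011,0.0172,0,0.1,0],[0.085,-0.0001,-0.0011,0.0171,0.1,0,0.1]]
```

View pics/w10.png

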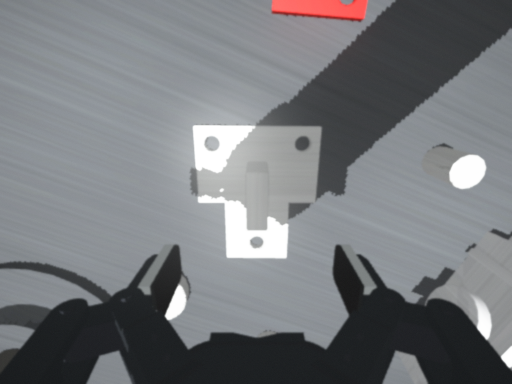

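Hole pixels match to 1 px and the rib is centred between the fingers. Descending.

Emit:
servo_tool(targets=[[0.085, 0.0003, -0.004, 0.017, 0.1, 0, 0.1], [0.085, 0, -0.003, 0.017, 0.1, 0, 0.1], [0.085, 0, -0.001, 0.017, 0.1, 0, 0.1], [0.085, 0, 0, 0.017, 0, 0, 0], [0.085, 0, 0, 0.007, 0, 0, 0], [0.085, 0, 0, 0, 0, 0, 0], [0.085, 0, 0, 0, 0, 0, 0]])

```text
time: 13.75
eef_pos: [0.4872, -0.3327, 0.0293]
eef_rot: [[-0.376, 0.927, 0.011], [0.927, 0.376, -0.005], [-0.009, 0.008, -1.0]]
force: [-0.3, -0.7, 0.7]
width: 0.993
```

```bash
python3 - <<'E'
from fit import *
o=st()
plan([(0.484,-0.331,0.017,111.9,1)],0.085)
E
```

```text
t 13.75 p [ 0.4872 -0.3327  0.0293] yaw 112.1 tilt 0.71 F [-0.3 -0.7  0.7] w 0.993 q [ 0.69  0.52 -0.21  1.87  0.15  0.76  2.36]
1 rows; end [ 0.484 -0.331  0.017]
[[0.085,0.0029,-0.0024,0.0123,0.5,0.5,0.2]]
```

Emit:
servo_tool(targets=[[0.085, 0.003, -0.0025, 0.009, 0.6, 0.6, 0.2], [0.085, 0.001, -0.0015, 0.003, 0.2, 0.2, 0], [0.085, 0, 0, 0, 0, 0, 0], [0.085, 0, 0, 0, 0, 0, 0]])

```text
time: 14.08
eef_pos: [0.4839, -0.3312, 0.0191]
eef_rot: [[-0.372, 0.928, -0.004], [0.928, 0.372, 0.001], [0.002, -0.004, -1.0]]
force: [-0.5, -0.8, 1.1]
width: 0.993
```

```bash
python3 - <<'E'
from fit import *
o=st()
plan([(0.484,-0.331,0.017,111.9,1)],0.085)
E
```

```text
t 14.08 p [ 0.4839 -0.3312  0.0191] yaw 111.9 tilt 0.26 F [-0.5 -0.8  1.1] w 0.993 q [ 0.69  0.53 -0.21  1.87  0.16  0.76  2.35]
1 rows; end [ 0.484 -0.331  0.017]
[[0.085,0.0002,0.0002,0.0021,-0.2,-0.1,-0]]
```

Position and yaw are right, so I'll close on the rib.

Emit:
servo_tool(targets=[[0.04, 0, 0, 0.001, -0.1, 0, 0], [0.0, 0, 0, 0, 0, 0, 0], [0.0, 0, 0, 0, 0, 0, 0], [0.0, 0, 0, 0, 0, 0, 0], [0.0, 0, 0, 0, 0, 0, 0], [0.0, 0, 0, 0, 0, 0, 0]])

```text
time: 14.58
eef_pos: [0.4849, -0.3319, 0.0198]
eef_rot: [[-0.372, 0.928, -0.0], [0.928, 0.372, -0.0], [-0.0, -0.0, -1.0]]
force: [0.1, -0.1, -3.0]
width: 0.202
```

```bash
python3 - <<'E'
from fit import *
o=st()
E
```

```text
t 14.58 p [ 0.4849 -0.3319  0.0198] yaw 111.9 tilt 0.01 F [ 0.1 -0.1 -3. ] w 0.202 q [ 0.69  0.53 -0.21  1.87  0.15  0.76  2.35]
```

Emit:
servo_tool(targets=[[0, 0, 0, -0.008, 0, 0, 0], [0, 0, 0, -0.015, 0, 0, 0], [0, 0, 0, -0.02, 0, 0, 0], [0, 0, 0, -0.02, 0, 0, 0], [0, 0, 0, -0.02, 0, 0, 0], [0, 0, 0, -0.02, 0, 0, 0], [0, 0, 0, -0.02, 0, 0, 0], [0, 0, 0, -0.02, 0, 0, 0], [0, 0, 0, -0.01, 0, 0, 0], [0, 0, 0, 0, 0, 0, 0], [0, 0, 0, 0, 0, 0, 0]])

```text
time: 15.5
eef_pos: [0.4784, -0.3282, 0.1758]
eef_rot: [[-0.373, 0.928, -0.015], [0.928, 0.373, 0.009], [0.014, -0.01, -1.0]]
force: [-0.3, -0.0, -4.4]
width: 0.2
```

```bash
python3 - <<'E'
from fit import *
import pickle
o=st(); im=eyes.camera("wrist"); cv2.imwrite("pics/w11.png",im[:,:,::-1]); pickle.dump((im,dict(eef_pos=o["eef_pos"],eef_rot=o["eef_rot"])),open("w11.pkl","wb"))
plan([(0.5,-0.14,0.2,95),(0.517,-0.04,0.2,88.6)],0,step=.022,dstep=3)
E
```

```text
t 15.50 p [ 0.4784 -0.3282  0.1758] yaw 111.9 tilt 0.98 F [-0.3 -0.  -4.4] w 0.200 q [ 0.72  0.34 -0.24  1.75  0.09  1.08  2.4 ]
14 rows; end [ 0.517 -0.04   0.2  ]
[[0,0.0185,0.01,-0.0026,-0.1,-0.1,1.9],[0,0.0189,0.0094,-0.0026,-0.1,-0.1,1.9],[0,0.0191,0.0088,-0.0026,-0.1,-0.1,1.9],[0,0.0194,0.0081,-0.0026,-0.1,-0.1,1.9],[0,0.0197,0.0075,-0.0026,-0.1,-0.1,1.9],[0,0.0199,0.0068,-0.0027,-0,-0.1,1.9],[0,0.0201,0.0062,-0.0027,-0.1,-0,1.8],[0,0.0203,0.0055,-0.0027,-0,-0.1,1.9],[0,0.0205,0.0048,-0.0027,-0.1,-0,1.8],[0,0.0196,0.0051,0,0,-0,1.3],[0,0.0198,0.0047,0,0,-0,1.3],[0,0.0198,0.0042,0,0,-0,1.3],[0,0.02,0.0038,0,0,-0,1.3],[0,0.02,0.0034,0,0,-0,1.2]]
```

View pics/w11.png

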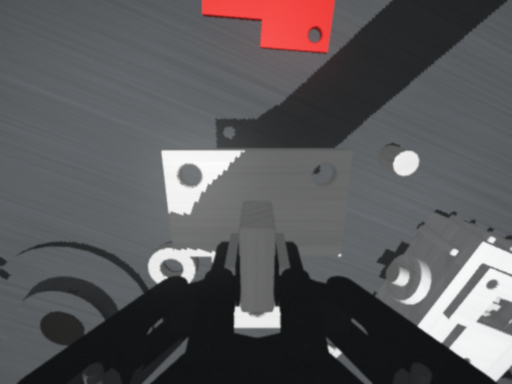

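The plate is gripped level, its holes visible at (190,175) and (325,174), and the weight reading is about 4.2 N. I'll carry it to the gearbox at a safe height.

Emit:
servo_tool(targets=[[0, 0.012, 0.007, -0.0015, -0.1, -0.1, 1.2], [0, 0.0185, 0.0095, -0.0025, -0.1, -0.1, 1.9], [0, 0.019, 0.009, -0.0025, -0.1, -0.1, 1.9], [0, 0.0195, 0.008, -0.0025, -0.1, -0.1, 1.9], [0, 0.0195, 0.0075, -0.0025, -0.1, -0.1, 1.9], [0, 0.02, 0.007, -0.0025, 0, -0.1, 1.9], [0, 0.02, 0.006, -0.0025, -0.1, 0, 1.8], [0, 0.02, 0.0055, -0.0025, 0, -0.1, 1.9], [0, 0.0205, 0.005, -0.0025, -0.1, 0, 1.8], [0, 0.0195, 0.005, 0, 0, 0, 1.3], [0, 0.02, 0.0045, 0, 0, 0, 1.3], [0, 0.015, 0.004, 0, 0, 0, 1.3], [0, 0.01, 0.002, 0, 0, 0, 1], [0, 0, 0, 0, 0, 0, 0], [0, 0, 0, 0, 0, 0, 0]])

```text
time: 16.8
eef_pos: [0.4962, -0.0689, 0.1738]
eef_rot: [[0.007, 0.999, -0.042], [1.0, -0.006, 0.014], [0.013, -0.042, -0.999]]
force: [-0.1, -0.8, -2.9]
width: 0.201
```

```bash
python3 - <<'E'
from fit import *
import pickle
o=st(); im=eyes.camera("wrist"); cv2.imwrite("pics/w12.png",im[:,:,::-1]); pickle.dump((im,dict(eef_pos=o["eef_pos"],eef_rot=o["eef_rot"])),open("w12.pkl","wb"))
plan([(0.517,-0.0276,0.2,88.6)],0,step=.02)
E
```

```text
t 16.80 p [ 0.4962 -0.0689  0.1738] yaw 89.6 tilt 2.55 F [-0.1 -0.8 -2.9] w 0.201 q [ 0.35  0.23 -0.33  1.91  0.07  1.06  1.55]
3 rows; end [ 0.517  -0.0276  0.2   ]
[[0,0.0139,0.0065,-0.0088,-0.8,-0.3,0.3],[0,0.0139,0.0066,-0.0089,-0.8,-0.2,0.4],[0,0.0139,0.0065,-0.0088,-0.9,-0.3,0.3]]
```

View pics/w12.png

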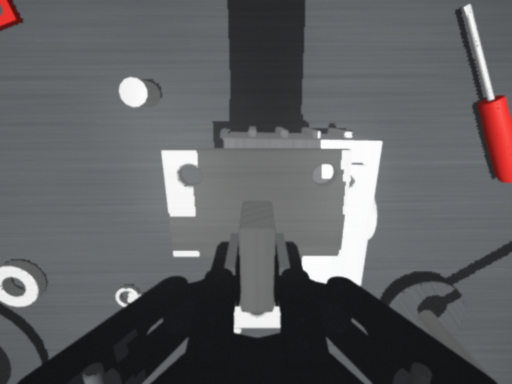

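```bash
python3 - <<'E'
import cv2,numpy as np
a=cv2.imread("pics/w11.png")[140:215,150:365]
cv2.imwrite("pics/z11.png",cv2.resize(a,None,fx=3.7,fy=3.7,interpolation=cv2.INTER_CUBIC))
E
```

```text
(no output)
```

View pics/z11.png

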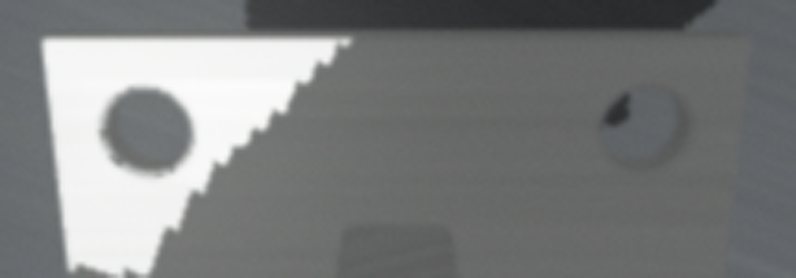

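Emit:
servo_tool(targets=[[0, 0.014, 0.0065, -0.009, -0.8, -0.3, 0.3], [0, 0.014, 0.0065, -0.009, -0.8, -0.3, 0.3], [0, 0.01, 0.005, -0.009, -0.8, -0.3, 0.3], [0, 0, 0, 0, 0, 0, 0], [0, 0, 0, 0, 0, 0, 0]])

```text
time: 17.27
eef_pos: [0.5126, -0.0381, 0.1973]
eef_rot: [[0.032, 0.999, -0.008], [0.999, -0.032, -0.006], [-0.006, -0.008, -1.0]]
force: [-0.6, -0.3, -3.3]
width: 0.201
```

```bash
cat >> fit.py <<'E'
def toolz(uv,z):
    c=eyes.get_calibration("wrist"); return onz((np.array(c["mtx"]),np.array(c["hand_eye"])),uv,z)
E
python3 - <<'E'
from fit import *
o=st()
uv=[(189.4,174.8),(324.0,173.7),(161.1,149.7),(353,149.7)]
for z in (.0098,.0118,.0138):
    P=toolz(uv,z)[:,:2]*1000; print(z,P.round(1).tolist(), "hole spacing %.1f corner %.1f"%(P[1,0]-P[0,0],P[3,0]-P[2,0]))
E
```

```text
t 17.27 p [ 0.5126 -0.0381  0.1973] yaw 88.2 tilt 0.57 F [-0.6 -0.3 -3.3] w 0.201 q [ 0.29  0.2  -0.35  1.89  0.09  1.07  1.45]
0.0098 [[-38.8, -41.5], [39.8, -42.1], [-53.6, -56.2], [55.0, -56.1]] hole spacing 78.5 corner 108.6
0.0118 [[-39.3, -40.9], [40.3, -41.5], [-54.3, -55.8], [55.8, -55.8]] hole spacing 79.6 corner 110.1
0.0138 [[-39.8, -40.4], [40.8, -41.0], [-55.0, -55.5], [56.5, -55.4]] hole spacing 80.6 corner 111.5
```

```bash
python3 - <<'E'
from fit import *
def dr(fn,KT,box,s):
    im=cv2.imread(fn)[box[1]:box[3],box[0]:box[2]]; im=cv2.resize(im,None,fx=s,fy=s,interpolation=cv2.INTER_CUBIC)
    a=np.radians(-1.38);c,sn=np.cos(a),np.sin(a);R=np.array([[c,sn],[-sn,c]])
    def L(M,z,col):
        p=np.c_[M@R+[.5172,-.0276],np.full(len(M),z)]; cv2.polylines(im,[((proj(KT,p)-[box[0],box[1]]+.5)*s).round().astype(int)],True,col,1)
    L(CO,.09,(0,0,255))
    t=np.linspace(0,2*np.pi,30)
    for h in HO: L(h+.006*np.c_[np.cos(t),np.sin(t)],.09,(0,160,0))
    return im
a=dr("pics/scene8.png",cal("scene"),(185,195,265,275),4.9); b=dr("pics/side8.png",cal("side"),(225,170,305,250),4.9)
cv2.imwrite("pics/z13.png",np.hstack([a,b]))
E
```

```text
(no output)
```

View pics/z13.png

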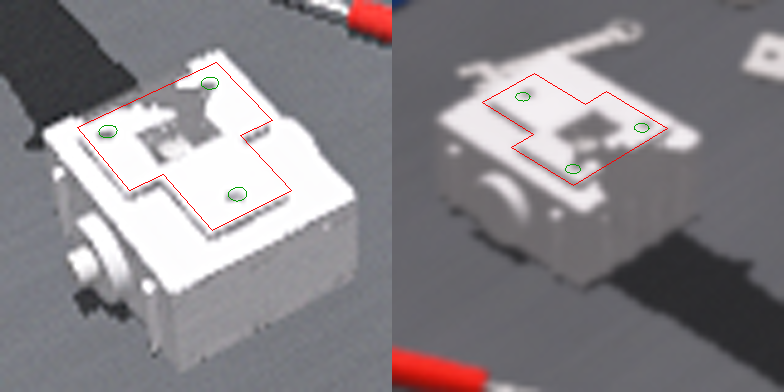

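The red and green overlay of the fitted gearbox pose matches both fixed cameras. I'll align laterally, then descend in small steps.

```bash
python3 - <<'E'
from fit import *
plan([(0.5182,-0.0281,0.15,88.6,4)],0)
E
```

```text
4 rows; end [ 0.5182 -0.0281  0.15  ]
[[0,0.0026,0.0014,0.0118,-0.1,0.1,-0.1],[0,0.0026,0.0014,0.0118,-0.1,0.1,-0.1],[0,0.0026,0.0014,0.0118,-0.1,0.1,-0.1],[0,0.0025,0.0013,0.0119,-0.2,0,-0.1]]
```

Emit:
servo_tool(targets=[[0, 0.005, 0.003, 0.012, -0.3, 0.3, -0.2], [0, 0.004, 0.002, 0.012, -0.2, 0.2, -0.1], [0, 0.002, 0.001, 0.012, 0, 0, -0.1], [0, 0, 0, 0.008, 0, 0, 0], [0, 0, 0, 0, 0, 0, 0], [0, 0, 0, 0, 0, 0, 0]])

```text
time: 17.77
eef_pos: [0.5157, -0.0374, 0.1483]
eef_rot: [[0.036, 0.999, -0.006], [0.999, -0.036, -0.001], [-0.001, -0.006, -1.0]]
force: [-0.3, 1.1, -3.4]
width: 0.202
```

```bash
python3 - <<'E'
from fit import *
st(); plan([(0.5182,-0.0281,0.125,88.6,1)],0)
E
```

```text
t 17.77 p [ 0.5157 -0.0374  0.1483] yaw 87.9 tilt 0.36 F [-0.3  1.1 -3.4] w 0.202 q [ 0.29  0.26 -0.35  1.93  0.11  0.97  1.42]
1 rows; end [ 0.5182 -0.0281  0.125 ]
[[0,0.0094,0.0023,0.0232,-0.4,0.1,-0.7]]
```

Emit:
servo_tool(targets=[[0, 0.008, 0.003, 0.002, -0.3, 0.1, -0.6], [0, 0.004, 0.001, 0.001, -0.2, 0, -0.2], [0, 0, 0, 0, 0, 0, 0], [0, 0, 0, 0, 0, 0, 0]])

```text
time: 18.1
eef_pos: [0.5209, -0.0262, 0.1458]
eef_rot: [[0.023, 1.0, 0.005], [1.0, -0.023, 0.0], [0.0, 0.005, -1.0]]
force: [-0.7, 0.1, -2.7]
width: 0.197
```

```bash
python3 - <<'E'
from fit import *
st(); plan([(0.5182,-0.0281,0.125,88.6,1)],0)
E
```

```text
t 18.10 p [ 0.5209 -0.0262  0.1458] yaw 88.7 tilt 0.26 F [-0.7  0.1 -2.7] w 0.197 q [ 0.27  0.27 -0.35  1.93  0.11  0.95  1.41]
1 rows; end [ 0.5182 -0.0281  0.125 ]
[[0,-0.002,-0.0027,0.0208,0.3,-0,0.1]]
```

Emit:
servo_tool(targets=[[0, -0.001, -0.0015, 0.006, 0.1, 0, 0], [0, -0.001, -0.001, 0.006, 0.1, 0, 0], [0, 0, 0, 0.004, 0, 0, 0], [0, 0, 0, 0, 0, 0, 0], [0, 0, 0, 0, 0, 0, 0]])

```text
time: 18.52
eef_pos: [0.5187, -0.0281, 0.1291]
eef_rot: [[0.022, 1.0, 0.002], [1.0, -0.022, -0.0], [-0.0, 0.002, -1.0]]
force: [0.6, 0.7, -3.0]
width: 0.2
```

```bash
python3 - <<'E'
from fit import *
st(); plan([(0.5182,-0.0281,0.125,88.6,1)],0)
E
```

```text
t 18.52 p [ 0.5187 -0.0281  0.1291] yaw 88.7 tilt 0.14 F [ 0.6  0.7 -3. ] w 0.200 q [ 0.27  0.29 -0.35  1.95  0.12  0.92  1.41]
1 rows; end [ 0.5182 -0.0281  0.125 ]
[[0,-0,-0.0005,0.0041,0.1,0,0.1]]
```

Nearly there: lateral error is under 1 mm and the last 4 mm remain. I'll take that step and check with all the cameras.

Emit:
servo_tool(targets=[[0, 0, -0.0003, 0.003, 0.1, 0, 0], [0, 0, 0, 0, 0, 0, 0], [0, 0, 0, 0, 0, 0, 0]])

```text
time: 18.77
eef_pos: [0.5183, -0.0283, 0.1256]
eef_rot: [[0.022, 1.0, 0.0], [1.0, -0.022, -0.0], [-0.0, 0.0, -1.0]]
force: [0.2, -0.1, -2.5]
width: 0.202
```

```bash
python3 - <<'E'
from fit import *
import pickle
o=st(); 
im=eyes.camera("wrist"); cv2.imwrite("pics/w14.png",im[:,:,::-1])
KTw=cal("wrist",o)
for n in ["scene","side"]:
    im=eyes.camera(n); cv2.imwrite(f"pics/{n}14.png",im[:,:,::-1])
def dr(fn,KT,box,s):
    im=cv2.imread(fn)[box[1]:box[3],box[0]:box[2]]; im=cv2.resize(im,None,fx=s,fy=s,interpolation=cv2.INTER_CUBIC)
    a=np.radians(-1.38);c,sn=np.cos(a),np.sin(a);R=np.array([[c,sn],[-sn,c]])
    def L(M,z,col):
        p=np.c_[M@R+[.5172,-.0276],np.full(len(M),z)]; cv2.polylines(im,[((proj(KT,p)-[box[0],box[1]]+.5)*s).round().astype(int)],True,col,1)
    L(CO,.113,(0,0,255)); L(CO,.09,(255,0,0))
    t=np.linspace(0,2*np.pi,30)
    for h in HO: L(h+.007*np.c_[np.cos(t),np.sin(t)],.113,(0,200,0)); L(h+.006*np.c_[np.cos(t),np.sin(t)],.09,(255,0,255))
    return im
a=dr("pics/scene14.png",cal("scene"),(185,185,265,275),4.9); b=dr("pics/side14.png",cal("side"),(225,160,305,250),4.9)
cv2.imwrite("pics/z14.png",np.hstack([a,b]))
cv2.imwrite("pics/z14w.png",dr("pics/w14.png",KTw,(150,110,365,260),3.7))
st()
E
```

```text
t 18.77 p [ 0.5183 -0.0283  0.1256] yaw 88.7 tilt 0.02 F [ 0.2 -0.1 -2.5] w 0.202 q [ 0.27  0.29 -0.35  1.95  0.13  0.92  1.4 ]
t 18.92 p [ 0.5183 -0.0283  0.1257] yaw 88.7 tilt 0.03 F [ 0.9  0.3 -3.1] w 0.200 q [ 0.27  0.29 -0.35  1.95  0.13  0.92  1.4 ]
```

View pics/z14.png

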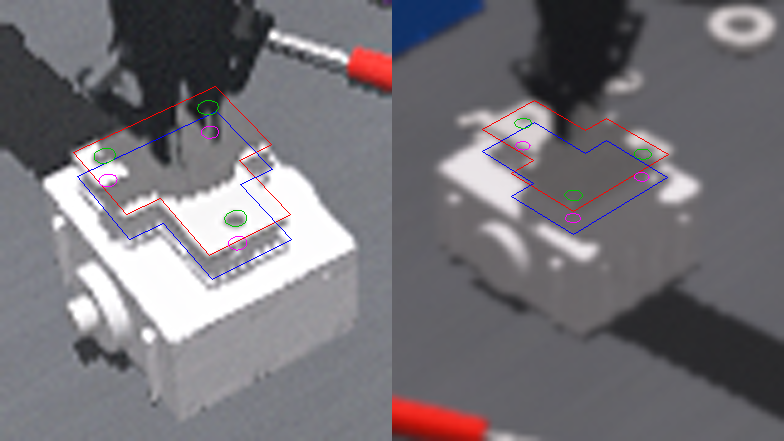

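View pics/z14w.png

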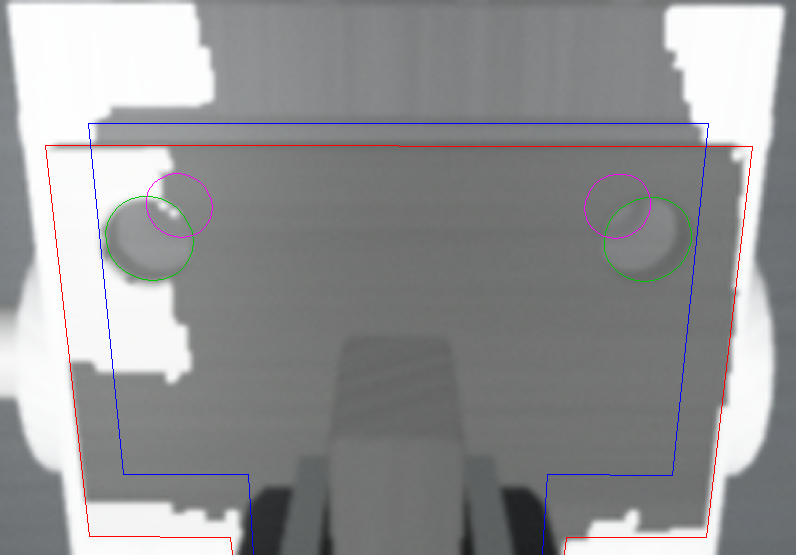

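The overlays agree in all three cameras: plate edges on the red outline, pad on the blue, and threads showing through the plate holes. A last look at the whole scene before handing in.

View pics/scene14.png

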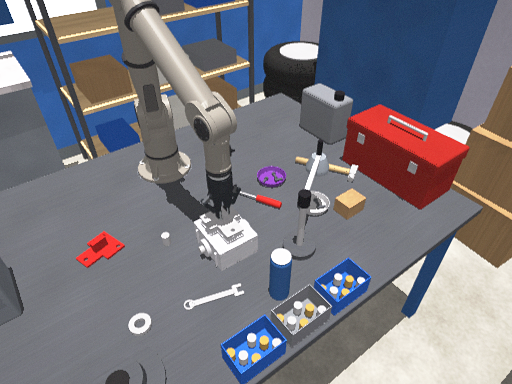

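View pics/side14.png

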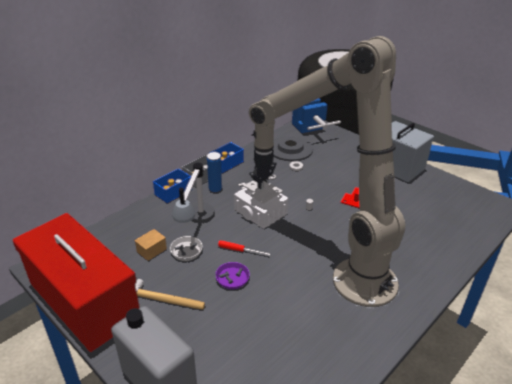

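```bash
python3 - <<'E'
from fit import *
o=st()
def circ(c,z,r): t=np.linspace(0,2*np.pi,60); return np.c_[c[0]+r*np.cos(t),c[1]+r*np.sin(t),np.full(60,z)]
ims=[]
for n,box in (("scene",(290,130,350,220)),("side",(160,150,220,270))):
    im=cv2.imread(f"pics/{n}14.png")[box[1]:box[3],box[0]:box[2]]; s=5; im=cv2.resize(im,None,fx=s,fy=s,interpolation=cv2.INTER_CUBIC)
    for z,r,col in((.022,.06,(0,255,0)),(.290,.009,(0,0,255)),(.172,.04,(255,0,255))):
        cv2.polylines(im,[((proj(cal(n),circ((.560,.337),z,r))-box[:2]+.5)*s).astype(int)],True,col,1)
    ims.append(cv2.copyMakeBorder(im,0,600-im.shape[0],0,0,cv2.BORDER_CONSTANT))
cv2.imwrite("pics/z15.png",np.hstack(ims))
E
```

```text
t 18.92 p [ 0.5183 -0.0283  0.1257] yaw 88.7 tilt 0.03 F [ 0.9  0.3 -3.1] w 0.200 q [ 0.27  0.29 -0.35  1.95  0.13  0.92  1.4 ]
```

View pics/z15.png

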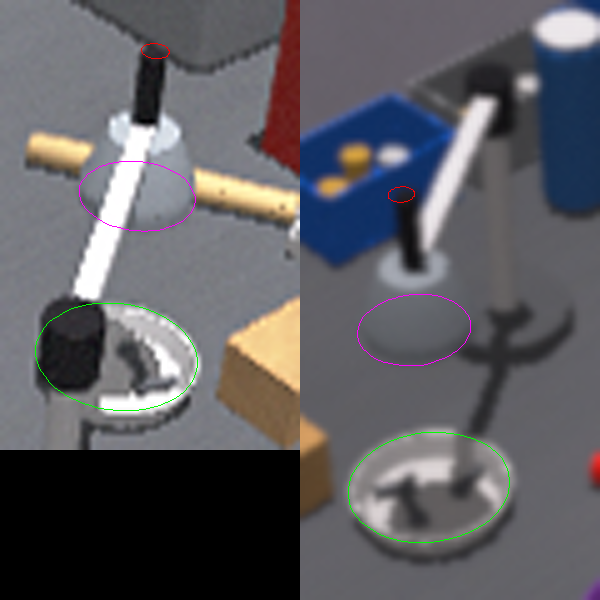

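The lamp overlay confirms the head is over the tray within a few mm. Handing in.

```bash
python3 - <<'E'
from h import *
from cell import close_job
st(); print(close_job()); 
E
```

```text
t 18.92 p [ 0.5183 -0.0283  0.1257] yaw 88.7 tilt 0.03 F [ 0.9  0.3 -3.1] w 0.200 q [ 0.27  0.29 -0.35  1.95  0.13  0.92  1.4 ]
the job is handed in; nothing more can be done
None
```

The job is handed in at 18.9 s on the robot's clock. I swung the lamp by its stub until the head stood over the steel tray and let go. Then I gripped the grey cover by its rib, and the program ended holding it over the gearbox pad.

**Lamp:** it stayed where I left it. Overlays in the wrist, scene and side views put the head over the tray to within about 2–3 mm.

**Cover plate:** in my last reading it was level to 0.03° with its underside about 15–16 mm above the pad. By the fitted poses its holes are within about 1 mm of the threads, and the projected outlines matched all three cameras. Camera calibration is only good to about 2 mm, so that figure could be off by as much.

**Forces and bystanders:** every force reading I saw was a few newtons. The plate never came near touching the gearbox, and the other things on the bench look unmoved.

**What went less smoothly:** several fast moves overshot or lagged by 10–50 mm, and the tool drifted up to 2.5° out of level while carrying the plate. I corrected these in free air before each grasp and before the final descent. No check failed at the end.

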